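# Tip out brass discs and set them up for gang drilling

## Robot

A 6-joint arm with a two-finger parallel gripper is mounted at the origin on a cart in front of the work surface, level with it; the furniture and walls round the work are solid. World frame = base frame: x ahead of the robot, y to its left, z up, the work surface at z = 0. Lengths are in m, angles in rad, forces in N, time in s.
With the tool pointing down it reaches from about 0.375 to 0.9 m from the base axis. Payload 3.1 kg.
Tool frame: the origin (TCP) lies at the very end of the fingers, on their centre line; the grasp point (between the pads) lies 19 mm behind it; z points along the fingers, y is the line along which they close (so a half turn about z gives the same grasp; the last joint's range is limited). The gripper opens to 85 mm and grips with 20 to 120 N. Pads are 22 mm wide; open, the fingers measure 114 mm over their backs; the gripper's body (76 mm by 85 mm) begins 54 mm behind the grasp point. The pads swing forward as they close: fully open they stand 13 mm farther back than shut.
Start: joints at [0.96, 0.527, 1.433, -0, 1.181, -0.178], TCP at [0.262, 0.567, 0.231] pointing down, gripper open.
Joint ranges: [-3.08, 3.08], [-0.75, 2.2], [0.22, 2.44], [-1.43, 4.57], [0, 2.65], [-2.85, 2.85]. Speed limits (rad/s): [2.79, 2.79, 3.14, 3.14, 3.14, 3.14].

## Interface

Orientations are given as [roll, pitch, yaw] about the fixed x, y, z axes, in that order (R = Rz(yaw) Ry(pitch) Rx(roll)).
In Python, from station import r, cams, nets gives the robot as it stands.
- The arm moves only by the tool play_rows, never from a script. Its argument "series" is a list that holds one entry, the list of rows, each a list of 7 numbers: the shift along the tool's x, y, z normalised to -1 to 1, where 1 is 20 mm, then the turn, a rotation vector about the tool's x, y, z normalised to -1 to 1, where 1 is 8 degrees, then the opening, from 0 (shut) to 1 (fully open). A call has exactly 8 rows; each row shifts and turns the commanded pose from where the row before left it, along the tool's axes as they then stand; what a row does not reach is not made up. A row lasts 1/10 s, in which the tool goes at most 50 mm and 8.59 degrees, less where a joint would pass 70% of its speed; a pose out of reach is approached as far as the arm can. A call with a number of a shift or a turn outside -1 to 1 is refused whole. A call with a gripper value outside its range is refused whole. The fingers move at their own pace and stop on an object; "force" is the grip in N (left out, the last holds). Time passes only in rows, so rows that do not move let the fingers close, or fill a call up. It gives the time, the measured TCP pose, the force, the opening and the grip force at its end, in the units of the state.
- r.get_obs(): the state, without advancing time (a new reading comes with each control period).
- cams.grab_frame(name): name is "side" or "top"; returns a dict with "pixels" (480x640x3 uint8, red, green, blue), "z_map" (480x640 float32, m along the optical axis (not along the pixel's ray), 0 where there is no reading), "mtx" (3x3 intrinsics, pixels), "distortion" ([k1, k2, p1, p2, k3] as OpenCV has them; the pictures are not rectified), "extrinsics" (4x4, takes a point from camera to world coordinates). Camera axes: x right, y up, looking along -z (the intrinsics and any distortion apply to the point x, -y, -z); pixel columns grow to the right and rows downward; lengths in m; the calibration is good to about 2 mm. A picture is of the moment at which its call begins.
- r.finish_job(): hands the job in; it is judged then, once.
Trained networks look in a picture, given as the dict that the camera call returned (one of the last four; its "shot" number tells which), for a name from the list of things; names that differ only in an ending like _2 or _b are one class to them, and where a whole thing is asked for, a point or a joint stands for the part that bears it (a point fixed in the world has none). Each returns a list of dicts, best first, with "score" (0 to 1); they miss things now and then, are a little off and sometimes report something else, mostly with a low value. They report only what shows in the picture. A call takes as long as a camera call. They do not tell look-alikes from the thing itself.
- nets.boxes_of(picture, query): "location" ([x, y, z] in m, in world coordinates, good to about 4 mm: the middle of the surface that is visible of it).
- nets.silhouettes(picture, query): "region" (480x640 bool, what is visible of it).
- nets.landmark_of(picture, query): "location" ([x, y, z] in m, in world coordinates, good to about 4 mm: a listed point, or the origin of a listed thing).
The state is a dict: "t": time; "joints": joint angles; "qvel": joint speeds; "joint_efforts": joint torques, N m; "tcp_pos": TCP position; "orientation": TCP orientation; "contact_force": force on the tool from outside, world axes, zero at the start; "torque": the same for the moment, N m; "opening": finger opening in m; "grasp_force": force on a finger pad.
Only numpy, scipy, OpenCV 4.12 (cv2) and the standard library are available. Lean on these libraries where they do the work, as an engineer would, in place of code of your own. Each camera call takes 0.05 s, during which the arm holds its last target. There are 200 camera calls.

## Task

First flip the drill's cam lever up to free the sled and draw the sled right back along its rail, away from the drill. Then tip the hinged tray up by its handle so that all the brass discs in it slide into the pick-up corners at its far end, and lower it level again. Stack every disc on the sled's cross mark, slide the sled until the mark and the discs' punched centres sit straight under the drill bit, and flip the cam lever flat to clamp it, leaving the loupe, the pot and the lock cylinder where they are.

Things in the scene. Friction and masses are not known exactly. Their poses are not given: they have to be found in the camera images.
- disc_1_mid (a point): brass disc, 30 mm in diameter, 5 mm thick, about 30 g, with a small dark centre-punch dot on both faces; the point is its centre, half-way up, its z axis the disc's axis. Starts loose in the left (+y) lane of the tray. Two or three of the three discs are there in a run; an absent one reads None
- disc_2_mid (a point): brass disc, 30 mm in diameter, 5 mm thick, about 30 g, with a small dark centre-punch dot on both faces; the point is its centre, half-way up, its z axis the disc's axis. Starts in the middle lane, if there
- disc_3_mid (a point): brass disc, 30 mm in diameter, 5 mm thick, about 30 g, with a small dark centre-punch dot on both faces; the point is its centre, half-way up, its z axis the disc's axis. Starts in the right (-y) lane, if there
- tray (a joint): tip of the tray: 0 level (resting), grows as the handle end is lifted, up to 0.75 rad; damped hinge, no spring: the tray sinks back level if let go. Discs slide on the polished floor from about 0.15 to 0.25 rad on; 0.45 is ample
- tray_hinge (a point): middle of the hinge line at the far end of a shallow aluminium tray, on the floor's underside, 12 mm above the bench; turns with the tray: x points from handle to hinge (away from the robot), y along the hinge. Tray 165 mm long (x -165 to 0), 204 mm wide; floor 4 mm thick, walls to 14 mm above the underside
- tray_handle (a point): middle of the tray's handle, a round steel bar 12 mm thick and 76 mm long, parallel to the hinge line and 199 mm from it, 34 mm above the bench when level; 28 mm clear of the tray's wall. Lift it on an arc about the hinge
- corner_1 (a point): pick-up corner of the left lane: the point on the tray floor where the centre of a disc comes to lie when it has slid into the blunt V of two small stops (10 mm high) at the far end, 30 mm short of the hinge
- corner_2 (a point): pick-up corner of the middle lane: the point on the tray floor where the centre of a disc comes to lie when it has slid into the blunt V of two small stops (10 mm high) at the far end, 30 mm short of the hinge. The three lanes run along the tray's x, 58 mm apart and 34 mm wide, between bars 8 mm high that end 35 mm short of this point, so that fingers fit beside a disc in its corner
- corner_3 (a point): pick-up corner of the right lane: the point on the tray floor where the centre of a disc comes to lie when it has slid into the blunt V of two small stops (10 mm high) at the far end, 30 mm short of the hinge
- sled (a joint): position of the drill's sled along its rail, 0 (right back) to 0.14 m, grows towards the drill (+y of the point drill_tip), and is about 0.12 when the mark is under the bit; the rail drags with about 3 N and the sled stays where it is left. It starts near the drill
- sled_mark (a point): cross mark on the round steel pad (46 mm) of the sled, on the pad's face, flush with the sled, 48 mm above the bench; moves with the sled; axes as drill_tip. Two locating pins, 6 mm thick, 14 mm above the pad, stand at x = +-10.5, y = +18 mm and leave a centred disc 3 mm of room. The sled has rims 18 mm above the pad at x = +-45 mm and at y = +24 mm; the end at the lever is open
- sled_knob (a point): black knob to push or pull the sled by, 20 mm in diameter, 80 mm from the mark on the side away from the drill; the point is on its axis, 78 mm above the bench and 14 mm below its top; round it the sled's upper face is 48 mm above the bench
- cam_lever (a joint): cam lever on the sled: 0 raised (70 degrees up from level), 1.2 lying flat towards +x (away from the robot), which is clamped; it starts flat. It stays where it is left and takes about 2 N at the ball. It rides on the sled; the rail's drag is the same either way
- lever_ball (a point): centre of the black ball (16 mm) at the end of the cam lever, 48 mm from its pivot; flat, it is 69 mm above the bench with 13 mm between it and the sled's face. To raise the lever, pinch the ball along y and lift it on an arc; to clamp, push it over away from the robot and down
- lever_pivot (a point): pivot of the cam lever, 68 mm above the bench, 123 mm from the mark, beyond the knob; the pivot line runs along the rail (y). The lever's arm is a bar 10 mm wide in y and 7 mm thick
- drill_tip (a point): point of the fixed drill bit, 81 mm above the bench; y runs along the rail in the direction in which the sled goes to the drill, x square to it away from the robot. The bit is 7 mm thick, the chuck above it (from 131 mm) 28 mm, the head 36 mm wide in y from 221 mm up, carried by a column 66 mm behind
- loupe: black loupe, 38 mm wide, 32 mm high, a bystander; origin at its foot
- pot: closed round pot with tan lid, 62 mm wide, 35 mm high, a bystander; origin at its foot
- lock_cylinder: steel lock cylinder, 41x65x17 mm, lying flat, a bystander; origin at its underside
Mind the look-alikes: they are no part of the job. What is shaped like the part that bears disc_3_mid but turquoise is not meant.

How it is judged:
On the way, in this order (a step that is already met when the one before it is completed fails the run):
1. the cam lever is raised and the sled drawn back (value of joint cam_lever below 0.4 rad and value of joint sled below 0.03 m), for 0.2 s.
2. the tray is tipped up and all the discs have slid to its pick-up end (value of joint tray above 0.2 rad and x of each of disc_1_mid, disc_2_mid, disc_3_mid in the frame of tray_hinge above -0.042 m), for 0.2 s.
3. the tray is down again and every disc lies flat on the sled's cross mark, stacked (value of joint tray below 0.06 rad and horizontal distance between each of disc_1_mid, disc_2_mid, disc_3_mid and sled_mark below 0.008 m and (angle between disc_1_mid's own z axis and vertical below 0.12 rad or angle between disc_1_mid's own z axis and vertical above 3.02 rad) and (angle between disc_2_mid's own z axis and vertical below 0.12 rad or angle between disc_2_mid's own z axis and vertical above 3.02 rad) and (angle between disc_3_mid's own z axis and vertical below 0.12 rad or angle between disc_3_mid's own z axis and vertical above 3.02 rad)), for 0.3 s.
4. the sled's mark is under the drill bit (horizontal distance between sled_mark and drill_tip below 0.004 m), for 0.3 s.
5. the cam lever is flipped flat (value of joint cam_lever above 1.05 rad), for 0.2 s.
At the end, for the whole second after the job is handed in: The tray is level (under 0.06 rad), every disc lies flat in the stack on the sled's pad within 9 mm of the drill bit's axis, the sled's mark is within 4 mm of that axis, and the cam lever is flat (over 1.05 rad) (value of joint tray below 0.06 rad and horizontal distance between sled_mark and drill_tip below 0.004 m and value of joint cam_lever above 1.05 rad and horizontal distance between each of disc_1_mid, disc_2_mid, disc_3_mid and drill_tip below 0.009 m and height (world z) of disc_1_mid between 0.047 and 0.067 m and (angle between disc_1_mid's own z axis and vertical below 0.12 rad or angle between disc_1_mid's own z axis and vertical above 3.02 rad) and height (world z) of disc_2_mid between 0.047 and 0.067 m and (angle between disc_2_mid's own z axis and vertical below 0.12 rad or angle between disc_2_mid's own z axis and vertical above 3.02 rad) and height (world z) of disc_3_mid between 0.047 and 0.067 m and (angle between disc_3_mid's own z axis and vertical below 0.12 rad or angle between disc_3_mid's own z axis and vertical above 3.02 rad)); the robot touches nothing.
It fails at once if the loupe is pushed more than 3 cm (distance of loupe from where it was at the start of the episode above 0.03 m).
It fails at once if the pot is pushed more than 3 cm (distance of pot from where it was at the start of the episode above 0.03 m).
It fails at once if the lock cylinder is pushed more than 3 cm (distance of lock_cylinder from where it was at the start of the episode above 0.03 m).
Of disc_1, disc_2, disc_3 only 2 to 3 are there at a start; the rules pass over those that are not, and their reading is None.
At some moment in a run one of disc_1, disc_2, disc_3 may be knocked a few centimetres aside while the robot is not near it.
Once in a run the grip may slacken for a moment while it holds something.
It also fails if it takes over 210 s, if anything falls off the work surface, if the arm or the gripper's body presses on something with over 40 N, if the wrist force passes 120 N, or if a joint passes its speed limit or range.

## Working session

There is one attempt and no reset: what is moved stays moved. The work goes in short steps, Python scripts to look and compute and a tool call to move; the robot and the scene stay as the last step left them, time stands still between calls to the robot, and variables do not carry over. Pictures are saved under pics/ and viewed, at most 14 in all, crops included, and the job is handed in when it is done.

Besides the shell and the picture viewer there is one more tool, called after "Call:" as name(argument=value, ...), one argument or row to a line, values as JSON. play_rows: Moves the arm, as the interface text tells. Its arguments: {"type":"object","properties":{"series":{"type":"array","items":{"type":"array","items":{"type":"array","items":{"type":"number","minimum":-1,"maximum":1}}}},"force":{"type":"number"}},"required":["series"]}

```bash
mkdir -p pics; ls; cat > h.py <<'E'
from station import r,cams,nets
import numpy as np,cv2
def look(n,f=None):
    p=cams.grab_frame(n)
    if f: cv2.imwrite(f'pics/{f}.png',p['pixels'][:,:,::-1])
    return p
def lm(p,names):
    for n in names:
        print(n,[(np.round(d['location'],4).tolist(),round(d['score'],2)) for d in nets.landmark_of(p,n)[:4]])
def cloud(p):
    v,u=np.mgrid[0:480,0:640]; z=p['z_map']
    q=cv2.undistortPoints(np.stack([u.ravel(),v.ravel()],1).astype(np.float64)[:,None],np.array(p['mtx']),np.array(p['distortion']))[:,0]
    z=z.ravel(); P=np.stack([q[:,0]*z,-q[:,1]*z,-z,np.ones_like(z)],1)
    return (P@np.array(p['extrinsics']).T)[:,:3].reshape(480,640,3)
def proj(p,X):
    c=np.linalg.inv(p['extrinsics'])@np.append(X,1)
    return cv2.projectPoints(np.array([[c[0],-c[1],-c[2]]]),np.zeros(3),np.zeros(3),np.array(p['mtx']),np.array(p['distortion']))[0].ravel()
E
python3 - <<'E'
from h import *
o=r.get_obs();print(o)
N=['disc_1_mid','tray_hinge','tray_handle','corner_1','corner_2','corner_3','sled_mark','sled_knob','lever_ball','lever_pivot','drill_tip','loupe','pot','lock_cylinder']
for c in ['top','side']:
    p=look(c,c+'0');print(c,np.round(p['extrinsics'],3).tolist());lm(p,N)
E
```

```text
pics
{'t': 0.0, 'joints': array([ 9.59508941e-01,  5.28489709e-01,  1.43389404e+00,  9.68248495e-06,
        1.18140352e+00, -1.78483004e-01]), 'qvel': array([ 0.00073318,  0.00114617, -0.00092331, -0.00070742,  0.00058132,
       -0.0018081 ]), 'joint_efforts': array([ 1.33772250e-03, -4.42352450e+01, -1.78028530e+01, -3.31629917e-05,
        8.26572912e-03,  2.60720111e-05]), 'tcp_pos': array([0.26168159, 0.56679511, 0.23032179]), 'orientation': array([-3.13943449e+00, -3.98432720e-04,  2.70878416e+00]), 'contact_force': array([ 0.27541073,  0.7952293 , -0.65753832]), 'torque': array([ 0.02219407, -0.03428441,  0.01590812]), 'grasp_force': 0.0, 'opening': 0.08559368159634195}
top [[-0.02, 0.989, -0.147, 0.426], [-0.999, -0.023, -0.023, -0.137], [-0.026, 0.146, 0.989, 1.076], [0.0, 0.0, 0.0, 1.0]]
disc_1_mid [([0.5125, -0.2345, 0.0168], 0.71)]
tray_hinge [([0.6317, -0.2912, 0.0137], 0.7)]
tray_handle [([0.431, -0.2941, 0.0342], 0.62), ([0.4671, 0.0268, 0.0773], 0.54), ([0.6021, -0.3446, 0.0155], 0.28)]
corner_1 [([0.5978, -0.2307, 0.0112], 0.72), ([0.6005, -0.2887, 0.016], 0.69), ([
[... 1357 characters left out ...]
7], 0.72)]
corner_2 [([0.6004, -0.2885, 0.0153], 0.96), ([0.5965, -0.2288, 0.0111], 0.76), ([0.6003, -0.343, 0.0147], 0.72)]
corner_3 [([0.6004, -0.2885, 0.0153], 0.96), ([0.5965, -0.2288, 0.0111], 0.76), ([0.6003, -0.343, 0.0147], 0.72)]
sled_mark [([0.4712, 0.1045, 0.0451], 0.7), ([0.4676, 0.109, 0.0786], 0.44)]
sled_knob [([0.4693, 0.0252, 0.0793], 0.66), ([0.6027, -0.1124, 0.0027], 0.28)]
lever_ball [([0.5019, -0.0175, 0.0674], 0.7)]
lever_pivot [([0.4545, -0.0152, 0.0724], 0.53), ([0.4694, 0.1053, 0.0467], 0.23)]
drill_tip [([0.4683, 0.1039, 0.0818], 0.81)]
loupe [([0.7151, -0.3465, 0.0039], 0.65)]
pot [([0.6939, -0.0919, 0.0046], 0.92)]
lock_cylinder [([0.6049, -0.1097, 0.0024], 0.81)]
```

View pics/top0.png

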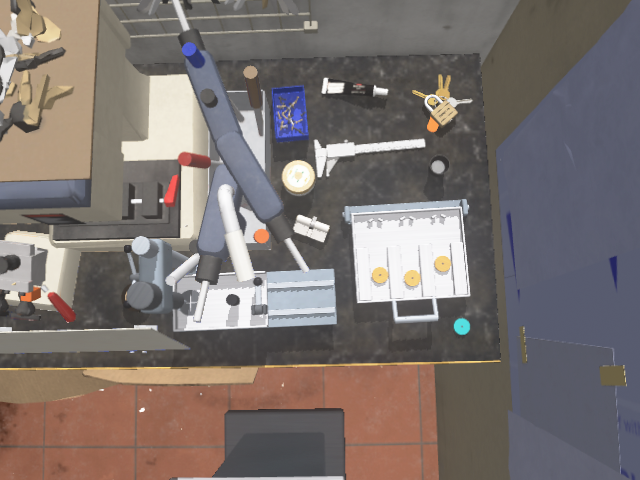

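View pics/side0.png

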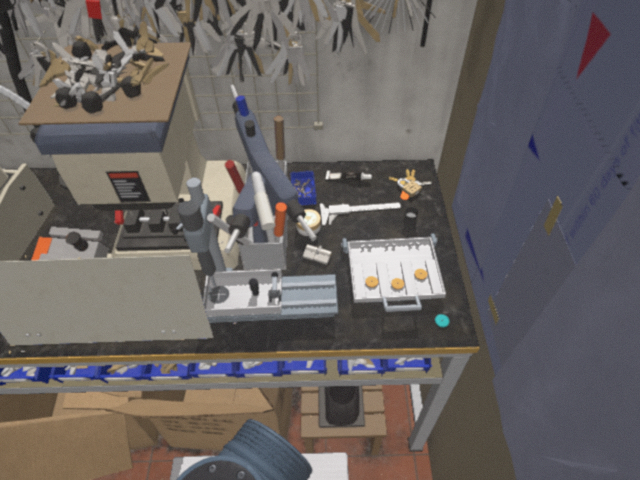

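```bash
python3 - <<'E'
from h import *
H={}
for c in ['top','side']:
    p=look(c);C=cloud(p);ok=(p['z_map']>0)
    P=C[ok]
    for x,y,z in P:
        if .34<x<.8 and -.42<y<.3:
            k=(int((x-.34)/.02),int((y+.42)/.02));H[k]=max(H.get(k,-1),z)
print('rows x desc, cols y from +.29 to -.41; mm/10')
print('       '+' '.join('%3d'%round((-.41+.02*j)*100) for j in range(35,-1,-1)))
for i in range(22,-1,-1):
    print('%.2f'%(.35+.02*i),'  ',' '.join('%3s'%('.' if (i,j) not in H else round(H[i,j]*1000)) for j in range(35,-1,-1)))
# handles/lever points refine
p=look('top');C=cloud(p)
for n in ['lever_ball','sled_knob','tray_handle','disc_1_mid']:
    for d in nets.silhouettes(p,n)[:5]:
        m=d['region']&(p['z_map']>0);print(n,d['score'],m.sum(),np.median(C[m],0).round(4),C[m].min(0).round(3),C[m].max(0).round(3))
E
```

```text
rows x desc, cols y from +.29 to -.41; mm/10
        29  27  25  23  21  19  17  15  13  11   9   7   5   3   1  -1  -3  -5  -7  -9 -11 -13 -15 -17 -19 -21 -23 -25 -27 -29 -31 -33 -35 -37 -39 -41
0.79    442 469 465 459 460 446 409 409  63  63  56 258 263 261 254 261 264 261  19  19  32   5   6   4   6   5   5   7   5   5   5   6  17  19   5   6
0.77    444 460 457 450 453 439 438 410  63  63  59 215 281 286 254  11 104  32  33  31  32   7  10  12  11   8   7   9   8   8   8   8   4   6   6   7
0.75    430 447 456 458 455 455 445 408  63  63  59 104 282 284 281 237 104   5   7   7   7   9  13  14  12   8   8   9   8   9   7   9   3   5   6   5
0.73    450 447 456 458 467 467 409 409  80  62  56 105 245 248 248 242 104   6  38  40  38   8  12  10   4   5   6   7   6   6   5  35  38  35   5   5
0.71    457 443 478 460 463 463 463 457  81  65  58 162 165 244 248 246 102   5  39  40  39   8   9   6   5   4   5   5   5   6   6  35  27  34   6   6
0.69    467 484 478 457 449 459 459 463 105 104 241 242 217 245 248 247 242  35  39  40  40   7   5   7   5   4   4   5   4   6   5  34  35  33 
[... 2530 characters left out ...]
 6   6   5   5   4   5   7   5   4   5   6   5   5   4   5   5
lever_ball 0.54 245 [ 0.4743 -0.0183  0.0735] [ 0.445 -0.025  0.063] [ 0.509 -0.011  0.081]
lever_ball 0.33 10002 [ 0.5486 -0.2906  0.0184] [ 0.425 -0.401 -0.003] [ 0.637 -0.185  0.044]
sled_knob 0.96 4482 [0.464  0.0423 0.0487] [ 0.416 -0.032 -0.003] [0.527 0.145 0.275]
sled_knob 0.31 11442 [0.4743 0.0355 0.0483] [ 0.418 -0.152 -0.006] [0.585 0.234 0.33 ]
tray_handle 0.88 10047 [ 0.5484 -0.2896  0.0184] [ 0.424 -0.397 -0.006] [ 0.637 -0.185  0.044]
disc_1_mid 0.73 254 [ 0.4758 -0.0182  0.0735] [ 0.445 -0.025  0.063] [ 0.509 -0.011  0.081]
disc_1_mid 0.63 183 [ 0.5116 -0.2338  0.021 ] [ 0.499 -0.247  0.016] [ 0.525 -0.219  0.026]
```

```bash
python3 - <<'E'
import cv2,numpy as np
a=cv2.imread('pics/top0.png')[40:340,110:350];b=cv2.imread('pics/side0.png')[70:330,180:350]
a=cv2.resize(a,(400,500),interpolation=3);b=cv2.resize(b,(340,520),interpolation=3)
a=cv2.copyMakeBorder(a,0,20,0,10,0);cv2.imwrite('pics/c1.png',np.hstack([a,b]))
E
```

```text
(no output)
```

View pics/c1.png

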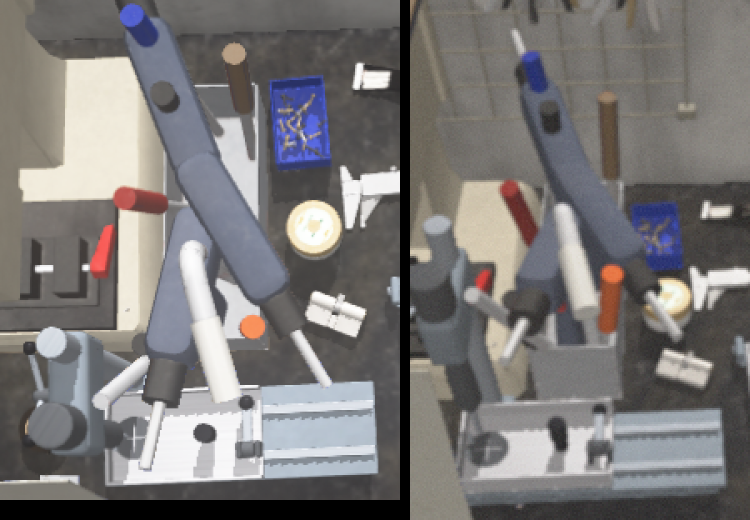

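Call:
play_rows(
  series=[
    [[0,0,-0.65,0,0,-0.388,0.3],[0,0,-0.65,0,0,-0.388,0.3],[0,0,-0.65,0,0,-0.388,0.3],[0,0,-0.65,0,0,-0.388,0.3],[0,0,-0.65,0,0,-0.388,0.3],[0,0,-0.65,0,0,-0.388,0.3],[0,0,-0.65,0,0,-0.388,0.3],[0,0,-0.65,0,0,-0.388,0.3]],
  ],
)

```text
t: 2.65
tcp_pos: [0.262, 0.5673, 0.3358]
orientation: [-3.142, -0.0, -3.139]
contact_force: [0.6, 0.5, -1.0]
opening: 0.0257
grasp_force: 0.0
```

Call:
play_rows(
  series=[
    [[-0.24,-1,0,0,0,0,0.3],[-0.24,-1,0,0,0,0,0.3],[-0.24,-1,0,0,0,0,0.3],[-0.24,-1,0,0,0,0,0.3],[-0.24,-1,0,0,0,0,0.3],[-0.24,-1,0,0,0,0,0.3],[-0.24,-1,0,0,0,0,0.3],[-0.24,-1,0,0,0,0,0.3]],
  ],
)

```text
t: 3.45
tcp_pos: [0.3007, 0.4065, 0.3354]
orientation: [3.142, 0.0, -3.141]
contact_force: [-0.5, 0.2, 0.8]
opening: 0.0259
grasp_force: 0.0
```

Call:
play_rows(
  series=[
    [[-0.24,-1,0,0,0,0,0.3],[-0.24,-1,0,0,0,0,0.3],[-0.24,-1,0,0,0,0,0.3],[-0.24,-1,0,0,0,0,0.3],[-0.24,-1,0,0,0,0,0.3],[-0.24,-1,0,0,0,0,0.3],[-0.24,-1,0,0,0,0,0.3],[-0.24,-1,0,0,0,0,0.3]],
  ],
)

```text
t: 4.25
tcp_pos: [0.3391, 0.2466, 0.3355]
orientation: [3.141, 0.0, -3.141]
contact_force: [-0.1, 0.1, -0.8]
opening: 0.0254
grasp_force: 0.0
```

Call:
play_rows(
  series=[
    [[-0.24,-1,0,0,0,0,0.3],[-0.24,-1,0,0,0,0,0.3],[-0.24,-1,0,0,0,0,0.3],[-0.24,-1,0,0,0,0,0.3],[-0.24,-1,0,0,0,0,0.3],[-0.24,-1,0,0,0,0,0.3],[-0.24,-1,0,0,0,0,0.3],[-0.24,-1,0,0,0,0,0.3]],
  ],
)

```text
t: 5.05
tcp_pos: [0.3776, 0.0866, 0.3355]
orientation: [-3.142, 0.001, -3.141]
contact_force: [-0.0, 0.0, 0.6]
opening: 0.0255
grasp_force: 0.0
```

Call:
play_rows(
  series=[
    [[-0.24,-1,0,0,0,0,0.3],[-0.24,-1,0,0,0,0,0.3],[-0.24,-1,0,0,0,0,0.3],[-0.24,-1,0,0,0,0,0.3],[-0.24,-1,0,0,0,0,0.3],[-0.24,-1,0,0,0,0,0.3],[-0.24,-1,0,0,0,0,0.3],[-0.24,-1,0,0,0,0,0.3]],
  ],
)

```text
t: 5.85
tcp_pos: [0.4162, -0.0734, 0.3355]
orientation: [-3.141, 0.0, -3.141]
contact_force: [0.7, -0.2, -0.3]
opening: 0.0258
grasp_force: 0.0
```

```bash
python3 - <<'E'
from h import *
p=look('top');C=cloud(p);z=p['z_map']>0
# tube tips over sled: cells fine
P=C[z];m=(P[:,2]>.15)&(P[:,2]<.31)&(P[:,0]<.56)&(P[:,0]>.42)&(P[:,1]<.08)&(P[:,1]>-.13)
P=P[m];
for x in np.arange(.42,.56,.01):
    q=P[(P[:,0]>=x)&(P[:,0]<x+.01)]
    for lo,hi in [(-.13,-.065),(-.065,.02),(.02,.08)]:
        s=q[(q[:,1]>=lo)&(q[:,1]<hi)]
        if len(s)>3: print(round(x,3),len(s),s.min(0).round(3)[1:],s.max(0).round(3)[1:])
s=look('side')
for q in (p,s): lm(q,['lever_ball','lever_pivot','sled_knob','drill_tip','sled_mark'])
E
```

```text
0.48 9 [-0.023  0.25 ] [-0.01   0.257]
0.48 21 [0.074 0.271] [0.08  0.277]
0.49 123 [-0.034  0.246] [-0.008  0.26 ]
0.49 63 [0.07  0.259] [0.08  0.282]
0.5 27 [-0.11   0.189] [-0.098  0.197]
0.5 139 [-0.033  0.23 ] [0.019 0.262]
0.5 78 [0.02 0.23] [0.08  0.271]
0.51 51 [-0.109  0.19 ] [-0.094  0.198]
0.51 153 [-0.03   0.227] [0.02  0.265]
0.51 143 [0.02  0.217] [0.077 0.248]
0.52 57 [-0.104  0.189] [-0.088  0.199]
0.52 200 [-0.028  0.208] [0.02  0.266]
0.52 197 [0.02  0.193] [0.074 0.245]
0.53 50 [-0.097  0.189] [-0.082  0.2  ]
0.53 221 [-0.025  0.207] [0.02  0.268]
0.53 193 [0.02  0.188] [0.069 0.251]
0.54 59 [-0.092  0.189] [-0.076  0.201]
0.54 218 [-0.064  0.2  ] [0.02 0.27]
0.54 193 [0.02 0.2 ] [0.072 0.253]
0.55 97 [-0.086  0.188] [-0.065  0.214]
0.55 295 [-0.065  0.175] [0.02  0.271]
0.55 156 [0.02 0.2 ] [0.071 0.25 ]
lever_ball [([0.5025, -0.015, 0.0692], 0.44)]
lever_pivot []
sled_knob []
drill_tip []
sled_mark []
lever_ball [([0.5324, -0.3486, 0.0176], 0.74), ([0.5024, -0.0187, 0.0704], 0.56), ([0.6028, -0.3454, 0.0173], 0.44), ([0.6056, -0.1124, 0.0025], 0.41)]
lever_pivot [([0.4519, -0.0132, 0.0711], 0.51)]
sled_knob [([0.4709, 0.0248, 0.0794], 0.67)]
drill_tip [([0.4693, 0.106, 0.083], 0.9), ([0.5118, -0.2342, 0.0184], 0.26)]
sled_mark []
```

Call:
play_rows(
  series=[
    [[-0.21,0.33,0.62,0,0,0,0],[-0.21,0.33,0.62,0,0,0,0],[-0.21,0.33,0.62,0,0,0,0],[-0.21,0.33,0.62,0,0,0,0],[-0.21,0.33,0.62,0,0,0,0],[-0.21,0.33,0.62,0,0,0,0],[-0.21,0.33,0.62,0,0,0,0],[-0.21,0.33,0.62,0,0,0,0]],
  ],
)

```text
t: 7.25
tcp_pos: [0.4499, -0.0193, 0.2357]
orientation: [-3.142, 0.0, -3.141]
contact_force: [0.5, 0.2, -0.6]
opening: -0.0005
grasp_force: 0.0
```

Call:
play_rows(
  series=[
    [[-0.1,0,0,0,0,0,0],[-0.1,0,0,0,0,0,0],[-0.1,0,0,0,0,0,0],[-0.1,0,0,0,0,0,0],[-0.1,0,0,0,0,0,0],[-0.1,0,0,0,0,0,0],[-0.1,0,0,0,0,0,0],[-0.1,0,0,0,0,0,0]],
  ],
)

```text
t: 8.05
tcp_pos: [0.4658, -0.0198, 0.2362]
orientation: [-3.142, 0.0, -3.141]
contact_force: [-0.9, -0.3, -0.1]
opening: 0.0006
grasp_force: 0.0
```

Call:
play_rows(
  series=[
    [[-0.05,0,0,0,0,0,0],[-0.05,0,0,0,0,0,0],[-0.05,0,0,0,0,0,0],[-0.05,0,0,0,0,0,0],[-0.05,0,0,0,0,0,0],[-0.05,0,0,0,0,0,0],[-0.05,0,0,0,0,0,0],[-0.05,0,0,0,0,0,0]],
  ],
)

```text
t: 8.85
tcp_pos: [0.4737, -0.0197, 0.2361]
orientation: [-3.142, -0.0, -3.141]
contact_force: [-0.4, 0.1, 0.5]
opening: -0.0001
grasp_force: 0.0
```

Call:
play_rows(
  series=[
    [[-0.05,0,0,0,0,0,0],[-0.05,0,0,0,0,0,0],[-0.05,0,0,0,0,0,0],[-0.05,0,0,0,0,0,0],[-0.05,0,0,0,0,0,0],[-0.05,0,0,0,0,0,0],[-0.05,0,0,0,0,0,0],[-0.05,0,0,0,0,0,0]],
  ],
)

```text
t: 9.65
tcp_pos: [0.4817, -0.0197, 0.2361]
orientation: [-3.142, -0.0, -3.141]
contact_force: [-0.5, -0.3, 1.2]
opening: -0.0001
grasp_force: 0.0
```

Call:
play_rows(
  series=[
    [[-0.05,0,0,0,0,0,0],[-0.05,0,0,0,0,0,0],[-0.05,0,0,0,0,0,0],[-0.05,0,0,0,0,0,0],[-0.05,0,0,0,0,0,0],[-0.05,0,0,0,0,0,0],[-0.05,0,0,0,0,0,0],[-0.05,0,0,0,0,0,0]],
  ],
)

```text
t: 10.45
tcp_pos: [0.4897, -0.0197, 0.2361]
orientation: [-3.142, -0.0, -3.141]
contact_force: [-0.4, -0.1, 1.1]
opening: 0.0001
grasp_force: 0.0
```

```bash
python3 - <<'E'
from h import *
look('side','s1')
E
```

```text
(no output)
```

View pics/s1.png

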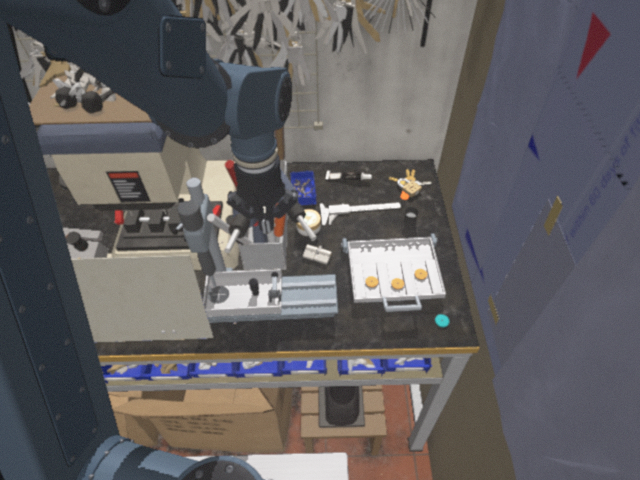

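Call:
play_rows(
  series=[
    [[-0.077,0.017,0.8,0,0,0,0.3],[-0.077,0.017,0.8,0,0,0,0.3],[-0.077,0.017,0.8,0,0,0,0.3],[-0.077,0.017,0.8,0,0,0,0.3],[-0.077,0.017,0.8,0,0,0,0.3],[-0.077,0.017,0.8,0,0,0,0.3],[-0.077,0.017,0.8,0,0,0,0.3],[-0.077,0.017,0.8,0,0,0,0.3]],
  ],
)

```text
t: 11.3
tcp_pos: [0.5023, -0.017, 0.1075]
orientation: [-3.141, 0.0, -3.141]
contact_force: [0.5, 1.2, 0.2]
opening: 0.0253
grasp_force: 0.0
```

Call:
play_rows(
  series=[
    [[0,0,0.34,0,0,0,0.3],[0,0,0.34,0,0,0,0.3],[0,0,0.34,0,0,0,0.3],[0,0,0.34,0,0,0,0.3],[0,0,0.34,0,0,0,0.3],[0,0,0.34,0,0,0,0.3],[0,0,0.34,0,0,0,0.3],[0,0,0.34,0,0,0,0.3]],
  ],
)

```text
t: 12.1
tcp_pos: [0.502, -0.017, 0.0532]
orientation: [-3.142, 0.0, -3.141]
contact_force: [0.0, -0.3, -0.1]
opening: 0.0259
grasp_force: 0.0
```

Call:
play_rows(
  series=[
    [[0,0,0,0,0,0,0],[0,0,0,0,0,0,0],[0,0,0,0,0,0,0],[0,0,0,0,0,0,0],[0,0,0,0,0,0,0],[0,0,0,0,0,0,0],[0,0,0,0,0,0,0],[0,0,0,0,0,0,0]],
  ],
  force=30,
)

```text
t: 12.9
tcp_pos: [0.5014, -0.0169, 0.0537]
orientation: [3.141, -0.001, -3.141]
contact_force: [-2.7, -1.7, -2.0]
opening: 0.0138
grasp_force: 29.2
```

Call:
play_rows(
  series=[
    [[0.035,0,-0.36,0,0,0,0],[0.088,0,-0.35,0,0,0,0],[0.139,0,-0.33,0,0,0,0],[0.187,0,-0.31,0,0,0,0],[0.231,0,-0.276,0,0,0,0],[0.27,0,-0.238,0,0,0,0],[0.302,0,-0.196,0,0,0,0],[0.328,0,-0.148,0,0,0,0]],
  ],
)

```text
t: 13.7
tcp_pos: [0.4725, -0.0176, 0.0991]
orientation: [-3.14, 0.006, -3.141]
contact_force: [3.7, -0.7, -2.1]
opening: 0.0133
grasp_force: 29.5
```

```bash
python3 - <<'E'
from h import *
s=look('side','s2')
lm(s,['lever_ball','lever_pivot'])
E
```

```text
lever_ball [([0.4788, -0.0189, 0.1114], 0.44)]
lever_pivot [([0.4507, -0.015, 0.0732], 0.53)]
```

Call:
play_rows(
  series=[
    [[0,-0.72,0,0,0,0,0],[0,-0.72,0,0,0,0,0],[0,-0.72,0,0,0,0,0],[0,-0.72,0,0,0,0,0],[0,-0.72,0,0,0,0,0],[0,-0.72,0,0,0,0,0],[0,-0.72,0,0,0,0,0],[0,-0.72,0,0,0,0,0]],
  ],
  force=45,
)

```text
t: 14.65
tcp_pos: [0.4741, -0.1327, 0.0992]
orientation: [-3.141, 0.008, 3.14]
contact_force: [8.7, 4.7, 7.1]
opening: 0.0127
grasp_force: 43.9
```

Call:
play_rows(
  series=[
    [[0,0,0,0,0,0,0],[0,0,0,0,0,0,0],[0,0,0,0,0,0,0],[0,0,0,0,0,0,0.3],[0,0,0,0,0,0,0.3],[0,0,0,0,0,0,0.3],[0,0,0,0,0,0,0.3],[0,0,0,0,0,0,0.3]],
  ],
)

```text
t: 15.45
tcp_pos: [0.4698, -0.1318, 0.0976]
orientation: [3.141, -0.001, -3.141]
contact_force: [0.1, 0.5, 0.7]
opening: 0.0256
grasp_force: 0.0
```

Call:
play_rows(
  series=[
    [[0,0,-0.7,0,0,0,0.3],[0,0,-0.7,0,0,0,0.3],[0,0,-0.7,0,0,0,0.3],[0,0,-0.7,0,0,0,0.3],[0.2,-0.8,-0.7,0,0,0,0.5],[0.2,-0.8,-0.7,0,0,0,0.5],[0.2,-0.8,0,0,0,0,0.5],[0.2,-0.8,0,0,0,0,0.5]],
  ],
)

```text
t: 16.25
tcp_pos: [0.4543, -0.1967, 0.1824]
orientation: [-3.141, 0.0, -3.141]
contact_force: [-0.2, 0.2, -0.0]
opening: 0.0429
grasp_force: 0.0
```

```bash
python3 - <<'E'
from h import *
p=look('top','t3');s=look('side','s3')
for q in (p,s): lm(q,['lever_ball','lever_pivot','sled_knob','sled_mark','drill_tip','tray_handle','corner_1','tray_hinge','disc_1_mid'])
for q in (p,s):
  for d in nets.boxes_of(q,'disc_1_mid')[:6]: print(d['location'],d['score'])
C=cloud(s);m=(C[...,0]<.46)&(C[...,0]>.41)&(abs(C[...,1]+.29)<.08)&(C[...,2]>.022)&(C[...,2]<.05)
P=C[m];print(len(P),P.min(0),P.max(0),np.median(P,0))
m=m&(C[...,0]<.438)
P=C[m];a=np.polyfit(P[:,1],P[:,0],1);print('bar',a,np.polyval(a,-.29),np.percentile(P[:,1],[2,98]),np.percentile(P[:,2],[50,95]))
E
```

```text
lever_ball []
lever_pivot [([0.5282, -0.3475, 0.0215], 0.53), ([0.6994, -0.0922, -0.0009], 0.33)]
sled_knob [([0.4712, -0.0908, 0.0756], 0.71)]
sled_mark [([0.4708, -0.0131, 0.0494], 0.88)]
drill_tip [([0.4676, 0.1036, 0.0781], 0.87)]
tray_handle []
corner_1 [([0.5951, -0.2302, 0.0121], 0.87), ([0.6005, -0.3452, 0.0147], 0.6)]
tray_hinge [([0.6282, -0.2896, 0.0131], 0.96)]
disc_1_mid [([0.4703, -0.0915, 0.0798], 0.7)]
lever_ball [([0.4786, -0.1345, 0.1079], 0.62)]
lever_pivot [([0.4563, -0.1314, 0.0716], 0.59)]
sled_knob [([0.4724, -0.0952, 0.082], 0.78)]
sled_mark [([0.4702, -0.0102, 0.0458], 0.84)]
drill_tip [([0.4635, 0.1065, 0.084], 0.97)]
tray_handle [([0.4338, -0.2937, 0.034], 0.97), ([0.6958, -0.092, 0.004], 0.73), ([0.5143, -0.2328, 0.0192], 0.68)]
corner_1 [([0.5962, -0.2283, 0.0186], 0.9), ([0.6, -0.2859, 0.0176], 0.84), ([0.6031, -0.3425, 0.017], 0.83)]
tray_hinge [([0.6337, -0.2855, 0.0108], 0.62)]
disc_1_mid [([0.5137, -0.2353, 0.0188], 0.42)]
256 [ 0.42425124 -0.3303259   0.02261937] [ 0.45998888 -0.25124911  0.04439499] [ 0.43081757 -0.28938719  0.0372867 ]
bar [-0.02188422  0.42378355] 0.43012997826848054 [-0.32874702 -0.25401748] [0.03780388 0.04131001]
```

View pics/s3.png

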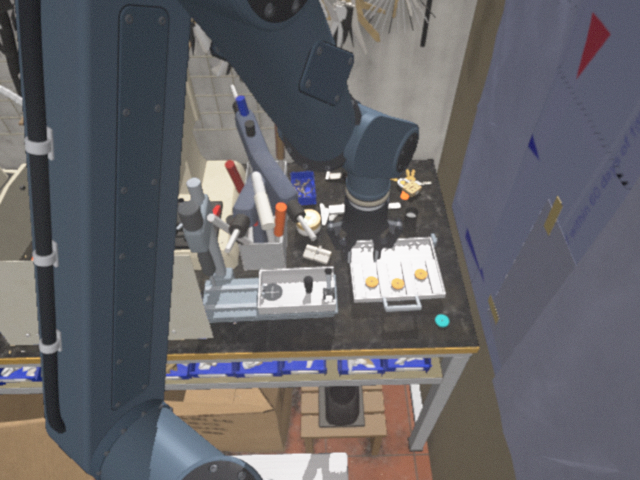

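Call:
play_rows(
  series=[
    [[0,0,0,0,0,0.925,0.26],[0,0,0,0,0,0.925,0.26],[0,0,0,0,0,0.925,0.26],[0,0,0,0,0,0.925,0.26],[0,0,0,0,0,0.925,0.26],[0,0,0,0,0,0.925,0.26],[0,0,0,0,0,0.925,0.26],[0,0,0,0,0,0.925,0.26]],
  ],
)

```text
t: 18.15
tcp_pos: [0.4545, -0.1962, 0.1819]
orientation: [3.142, 0.0, 2.104]
contact_force: [0.3, 0.2, 0.8]
opening: 0.0224
grasp_force: 0.0
```

Call:
play_rows(
  series=[
    [[0,0,0,0,0,0.925,0.26],[0,0,0,0,0,0.925,0.26],[0,0,0,0,0,0.925,0.26],[0,0,0,0,0,0.925,0.26],[0,0,0,0,0,0,0.26],[0,0,0,0,0,0,0.26],[0,0,0,0,0,0,0.26],[0,0,0,0,0,0,0.26]],
  ],
)

```text
t: 18.95
tcp_pos: [0.4545, -0.1962, 0.1819]
orientation: [3.142, 0.0, 1.593]
contact_force: [1.8, -0.2, 0.1]
opening: 0.0222
grasp_force: 0.0
```

Call:
play_rows(
  series=[
    [[-0.59,-0.14,0.5,0,0,0,0.26],[-0.59,-0.14,0.5,0,0,0,0.26],[-0.59,-0.14,0.5,0,0,0,0.26],[-0.59,-0.14,0.5,0,0,0,0.26],[-0.59,-0.14,0.5,0,0,0,0.26],[-0.59,-0.14,0.5,0,0,0,0.26],[-0.59,-0.14,0.5,0,0,0,0.26],[-0.59,-0.14,0.5,0,0,0,0.26]],
  ],
)

```text
t: 19.75
tcp_pos: [0.4338, -0.2922, 0.1009]
orientation: [-3.142, -0.0, 1.592]
contact_force: [0.7, -0.1, -0.9]
opening: 0.0222
grasp_force: 0.0
```

Call:
play_rows(
  series=[
    [[0,-0.017,0.51,0,0,0,0.26],[0,-0.017,0.51,0,0,0,0.26],[0,-0.017,0.51,0,0,0,0.26],[0,-0.017,0.51,0,0,0,0.26],[0,-0.017,0.51,0,0,0,0.26],[0,-0.017,0.51,0,0,0,0.26],[0,-0.017,0.51,0,0,0,0.26],[0,-0.017,0.51,0,0,0,0.26]],
  ],
)

```text
t: 20.55
tcp_pos: [0.4315, -0.2911, 0.0194]
orientation: [3.141, 0.0, 1.592]
contact_force: [-0.6, 0.1, -0.2]
opening: 0.0223
grasp_force: 0.0
```

Call:
play_rows(
  series=[
    [[0,0,0,0,0,0,0],[0,0,0,0,0,0,0],[0,0,0,0,0,0,0],[0,0,0,0,0,0,0],[0,0,0,0,0,0,0],[0,0,0,0,0,0,0],[0,0,0,0,0,0,0],[0,0,0,0,0,0,0]],
  ],
  force=40,
)

```text
t: 21.35
tcp_pos: [0.4318, -0.2905, 0.0203]
orientation: [3.141, -0.0, 1.593]
contact_force: [3.9, 3.0, -2.8]
opening: 0.0105
grasp_force: 38.9
```

Call:
play_rows(
  series=[
    [[0,0.037,-0.298,0,0,0,0],[0,0.046,-0.296,0,0,0,0],[0,0.055,-0.295,0,0,0,0],[0,0.064,-0.293,0,0,0,0],[0,0.073,-0.291,0,0,0,0],[0,0.081,-0.289,0,0,0,0],[0,0.09,-0.286,0,0,0,0],[0,0.099,-0.283,0,0,0,0]],
  ],
)

```text
t: 22.15
tcp_pos: [0.4427, -0.2901, 0.0668]
orientation: [3.141, -0.001, 1.592]
contact_force: [4.0, 2.3, -6.4]
opening: 0.0101
grasp_force: 38.9
```

Call:
play_rows(
  series=[
    [[0,0.107,-0.28,0,0,0,0],[0,0.115,-0.277,0,0,0,0],[0,0.124,-0.273,0,0,0,0],[0,0.132,-0.269,0,0,0,0],[0,0.14,-0.265,0,0,0,0],[0,0.148,-0.261,0,0,0,0],[0,0.155,-0.257,0,0,0,0],[0,0.163,-0.252,0,0,0,0]],
  ],
)

```text
t: 22.95
tcp_pos: [0.4636, -0.2893, 0.1095]
orientation: [-3.14, -0.002, 1.592]
contact_force: [3.7, 3.9, -5.3]
opening: 0.011
grasp_force: 39.1
```

Call:
play_rows(
  series=[
    [[0,0,0,0,0,0,0],[0,0,0,0,0,0,0],[0,0,0,0,0,0,0],[0,0,0,0,0,0,0],[0,0,0,0,0,0,0],[0,0,0,0,0,0,0],[0,0,0,0,0,0,0],[0,0,0,0,0,0,0]],
  ],
)

```text
t: 23.75
tcp_pos: [0.4636, -0.2894, 0.1096]
orientation: [-3.141, -0.002, 1.592]
contact_force: [3.0, 3.5, -4.1]
opening: 0.0107
grasp_force: 39.1
```

```bash
python3 - <<'E'
from h import *
p=look('top','t4');s=look('side')
for q in (p,s): lm(q,['tray_handle','corner_1','tray_hinge','disc_1_mid'])
a=p['pixels'][190:330,310:490,::-1];b=s['pixels'][210:330,330:460,::-1]
cv2.imwrite('pics/c4.png',np.hstack([cv2.resize(a,(420,330),interpolation=3),cv2.resize(b,(358,330),interpolation=3)]))
E
```

```text
tray_handle []
corner_1 [([0.6041, -0.2288, 0.0253], 0.91), ([0.6036, -0.2888, 0.0261], 0.91), ([0.6087, -0.3412, 0.0301], 0.61), ([0.4729, -0.0928, 0.0796], 0.33)]
tray_hinge [([0.6272, -0.2904, 0.0122], 0.76), ([0.6035, -0.2868, 0.0296], 0.32)]
disc_1_mid [([0.6065, -0.229, 0.0287], 0.55)]
tray_handle [([0.4635, -0.2916, 0.1237], 0.65), ([0.634, -0.2858, 0.0089], 0.57)]
corner_1 [([0.6027, -0.23, 0.0274], 0.93), ([0.6065, -0.2915, 0.0327], 0.66), ([0.6064, -0.3443, 0.0296], 0.58)]
tray_hinge [([0.634, -0.2858, 0.0097], 0.91)]
disc_1_mid [([0.6054, -0.2279, 0.0344], 0.48)]
```

View pics/c4.png

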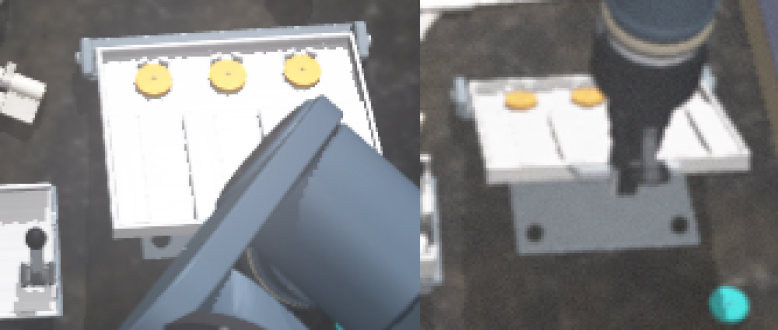

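Call:
play_rows(
  series=[
    [[0,-0.163,0.252,0,0,0,0],[0,-0.155,0.257,0,0,0,0],[0,-0.148,0.261,0,0,0,0],[0,-0.14,0.265,0,0,0,0],[0,-0.132,0.269,0,0,0,0],[0,-0.124,0.273,0,0,0,0],[0,-0.115,0.277,0,0,0,0],[0,-0.107,0.28,0,0,0,0]],
  ],
)

```text
t: 25.05
tcp_pos: [0.4422, -0.2903, 0.0674]
orientation: [3.142, -0.001, 1.592]
contact_force: [2.8, 5.1, -0.6]
opening: 0.0102
grasp_force: 39.0
```

Call:
play_rows(
  series=[
    [[0,-0.099,0.283,0,0,0,0],[0,-0.09,0.286,0,0,0,0],[0,-0.081,0.289,0,0,0,0],[0,-0.073,0.291,0,0,0,0],[0,-0.064,0.293,0,0,0,0],[0,-0.055,0.295,0,0,0,0],[0,-0.046,0.296,0,0,0,0],[0,-0.037,0.29,0,0,0,0]],
  ],
)

```text
t: 25.85
tcp_pos: [0.4317, -0.2911, 0.0222]
orientation: [3.141, 0.0, 1.593]
contact_force: [-2.1, 7.3, 44.1]
opening: 0.0105
grasp_force: 44.2
```

Call:
play_rows(
  series=[
    [[0,0,0,0,0,0,0],[0,0,0,0,0,0,0.1],[0,0,0,0,0,0,0.15],[0,0,0,0,0,0,0.2],[0,0,0,0,0,0,0.26],[0,0,0,0,0,0,0.26],[0,0,0,0,0,0,0.26],[0,0,0,0,0,0,0.26]],
  ],
)

```text
t: 26.65
tcp_pos: [0.4313, -0.2912, 0.0203]
orientation: [-3.141, -0.0, 1.592]
contact_force: [-1.0, -0.0, 0.7]
opening: 0.0221
grasp_force: 0.0
```

Call:
play_rows(
  series=[
    [[0,0,-0.6,0,0,0,0.26],[0,0,-0.8,0,0,0,0.26],[0,0,-1,0,0,0,0.26],[0,0,-1,0,0,0,0.26],[0,0,-1,0,0,0,0.5],[0,0,-1,0,0,0,0.5],[0,0,-1,0,0,0,0.5],[0,0,-1,0,0,0,0.5]],
  ],
)

```text
t: 27.45
tcp_pos: [0.4312, -0.2909, 0.1701]
orientation: [3.141, 0.0, 1.592]
contact_force: [0.3, 0.3, -0.2]
opening: 0.0427
grasp_force: 0.0
```

```bash
cat > disc.py <<'E'
from h import *
def brass(c,f=None):
    p=look(c,f);C=cloud(p);hsv=cv2.cvtColor(p['pixels'],cv2.COLOR_RGB2HSV)
    m=((hsv[...,0]>10)&(hsv[...,0]<30)&(hsv[...,1]>110)&(hsv[...,2]>100)&(p['z_map']>0)&(C[...,2]>.005)&(C[...,2]<.09)&(C[...,0]>.4)&(C[...,0]<.66)&(C[...,1]<.13)).astype(np.uint8)
    n,l,st,ce=cv2.connectedComponentsWithStats(m)
    for i in range(1,n):
        if st[i,4]>40:
            P=C[l==i];print(c,st[i,4],'mean',P.mean(0).round(4),'mid',((P.min(0)+P.max(0))/2).round(4),'ext',(P.max(0)-P.min(0)).round(3),'px',ce[i].round(1))
    return p
E
python3 - <<'E'
from disc import *
p=brass('top','t5');s=brass('side','s5')
for q in (p,s): lm(q,['tray_handle','corner_1','tray_hinge','disc_1_mid','sled_mark','drill_tip','sled_knob'])
E
```

```text
top 174 mean [ 0.6021 -0.3439  0.0213] mid [ 0.6018 -0.3433  0.0217] ext [0.028 0.027 0.011] px [438.2 224.4]
top 174 mean [ 0.5999 -0.2855  0.0211] mid [ 0.5998 -0.2849  0.0213] ext [0.028 0.026 0.011] px [406.4 226.4]
top 170 mean [ 0.5978 -0.2279  0.0213] mid [ 0.598  -0.2279  0.0221] ext [0.027 0.026 0.012] px [375.  228.2]
side 78 mean [ 0.5969 -0.2274  0.021 ] mid [ 0.5978 -0.2277  0.0201] ext [0.029 0.022 0.008] px [366.3 251.8]
side 80 mean [ 0.5996 -0.285   0.0208] mid [ 0.5999 -0.2853  0.021 ] ext [0.029 0.023 0.011] px [390.2 250.4]
tray_handle [([0.6977, -0.0874, 0.0039], 0.48)]
corner_1 [([0.5978, -0.2896, 0.0138], 0.67), ([0.6047, -0.3418, 0.0169], 0.65)]
tray_hinge [([0.6257, -0.2923, 0.0142], 0.87), ([0.4793, -0.1349, 0.1073], 0.72)]
disc_1_mid [([0.5952, -0.2273, 0.0158], 0.62)]
sled_mark [([0.4681, -0.0135, 0.0476], 0.8)]
drill_tip [([0.4673, 0.1063, 0.0759], 0.98)]
sled_knob [([0.4681, -0.0918, 0.0756], 0.94)]
tray_handle [([0.4295, -0.2925, 0.033], 0.61), ([0.4723, -0.0065, 0.0487], 0.59)]
corner_1 [([0.6039, -0.3441, 0.014], 0.9), ([0.5992, -0.2872, 0.0176], 0.85), ([0.5971, -0.2288, 0.0154], 0.68)]
tray_hinge [([0.6354, -0.2834, 0.009], 0.72)]
disc_1_mid [([0.603, -0.226, 0.018], 0.54), ([0.6022, -0.2891, 0.0226], 0.5), ([0.6049, -0.112, -0.0001], 0.29)]
sled_mark [([0.474, -0.0079, 0.0485], 0.91)]
drill_tip [([0.4677, 0.1061, 0.0803], 0.81), ([0.4742, -0.0083, 0.0476], 0.57)]
sled_knob [([0.471, -0.0901, 0.0792], 0.73)]
```

Call:
play_rows(
  series=[
    [[0,0,0,0,0,0.932,0.5],[0,0,0,0,0,0.932,0.5],[0,0,0,0,0,0.932,0.5],[0,0,0,0,0,0.932,0.5],[0,0,0,0,0,0.932,0.5],[0,0,0,0,0,0.932,0.5],[0,0,0,0,0,0.932,0.5],[0,0,0,0,0,0.932,0.5]],
  ],
)

```text
t: 29.05
tcp_pos: [0.4314, -0.2911, 0.1684]
orientation: [3.142, -0.0, 0.546]
contact_force: [-0.5, -0.3, 0.5]
opening: 0.0426
grasp_force: 0.0
```

Call:
play_rows(
  series=[
    [[0,0,0,0,0,0.932,0.5],[0,0,0,0,0,0.932,0.5],[0,0,0,0,0,0.932,0.5],[0,0,0,0,0,0.932,0.5],[0,0,0,0,0,0,0.5],[0,0,0,0,0,0,0.5],[0,0,0,0,0,0,0.5],[0,0,0,0,0,0,0.5]],
  ],
)

```text
t: 29.85
tcp_pos: [0.4314, -0.2911, 0.1684]
orientation: [3.142, -0.0, 0.032]
contact_force: [-1.0, 0.6, -0.9]
opening: 0.0426
grasp_force: 0.0
```

Call:
play_rows(
  series=[
    [[1,-0.36,0.4,0,0,0,0.5],[1,-0.36,0.4,0,0,0,0.5],[1,-0.36,0.4,0,0,0,0.5],[1,-0.36,0.4,0,0,0,0.5],[1,-0.36,0.4,0,0,0,0.5],[1,-0.36,0.4,0,0,0,0.5],[1,-0.36,0.4,0,0,0,0.5],[1,-0.36,0.4,0,0,0,0.5]],
  ],
)

```text
t: 30.65
tcp_pos: [0.5903, -0.2282, 0.104]
orientation: [-3.142, 0.0, 0.032]
contact_force: [0.5, -0.4, 0.4]
opening: 0.0429
grasp_force: 0.0
```

Call:
play_rows(
  series=[
    [[0.03,0,0.62,0,0,0,0.5],[0.03,0,0.62,0,0,0,0.5],[0.03,0,0.62,0,0,0,0.5],[0.03,0,0.62,0,0,0,0.5],[0.03,0,0.62,0,0,0,0.5],[0.03,0,0.5,0,0,0,0.5],[0.03,0,0.4,0,0,0,0.5],[0.03,0,0.3,0,0,0,0.5]],
  ],
)

```text
t: 31.45
tcp_pos: [0.5942, -0.2285, 0.0176]
orientation: [-3.141, 0.0, 0.031]
contact_force: [-0.2, 0.0, -0.0]
opening: 0.043
grasp_force: 0.0
```

Call:
play_rows(
  series=[
    [[0,0,0,0,0,0,0.25],[0,0,0,0,0,0,0.25],[0,0,0,0,0,0,0.25],[0,0,0,0,0,0,0.25],[0,0,0,0,0,0,0.25],[0,0,0,0,0,0,0.25],[0,0,0,0,0,0,0.25],[0,0,0,0,0,0,0.25]],
  ],
  force=40,
)

```text
t: 32.25
tcp_pos: [0.5942, -0.2286, 0.0186]
orientation: [3.141, 0.0, 0.031]
contact_force: [-2.8, -1.6, -0.1]
opening: 0.0266
grasp_force: 39.5
```

Call:
play_rows(
  series=[
    [[0,0,-0.4,0,0,0,0.25],[0,0,-0.8,0,0,0,0.25],[0,0,-1,0,0,0,0.25],[0,0,-1,0,0,0,0.25],[0,0,-1,0,0,0,0.25],[0,0,-1,0,0,0,0.25],[0,0,-0.6,0,0,0,0.25],[0,0,0,0,0,0,0.25]],
  ],
)

```text
t: 33.05
tcp_pos: [0.5961, -0.2292, 0.1376]
orientation: [3.138, -0.005, 0.031]
contact_force: [0.3, -0.9, 0.2]
opening: 0.0264
grasp_force: 39.4
```

```bash
python3 - <<'E'
from disc import *
ims=[]
for c in ('top','side'):
    p=brass(c);C=cloud(p)
    g=p['pixels'].mean(2);d=np.hypot(C[...,0]-.47,C[...,1]+.0115)
    m=((d<.035)&(abs(C[...,2]-.048)<.008)&(p['z_map']>0)&(g<105)).astype(np.uint8)
    n,l,st,ce=cv2.connectedComponentsWithStats(m);i=1+st[1:,4].argmax();P=C[l==i]
    print(c,st[i],'mean',P.mean(0).round(4),'mid',((P.min(0)+P.max(0))/2).round(4),'ext',(P.max(0)-P.min(0)).round(3))
    u,v=proj(p,[.47,-.0115,.048]).astype(int);print(u,v)
    ims.append(cv2.resize(p['pixels'][v-30:v+30,u-30:u+60,::-1],(396,264),interpolation=cv2.INTER_NEAREST))
cv2.imwrite('pics/c6.png',np.hstack(ims))
E
```

```text
top 78 mean [ 0.5992 -0.35    0.0205] mid [ 0.5999 -0.3485  0.0204] ext [0.024 0.018 0.008] px [441.5 225.9]
top 140 mean [ 0.5978 -0.2863  0.021 ] mid [ 0.5988 -0.2851  0.0212] ext [0.026 0.026 0.008] px [406.9 227.5]
top [244 296   3   4   8] mean [0.4756 0.0086 0.0483] mid [0.475  0.008  0.0484] ext [0.005 0.004 0.006]
256 300
side 80 mean [ 0.6023 -0.3435  0.0208] mid [ 0.6008 -0.3434  0.0208] ext [0.029 0.023 0.01 ] px [414.4 249. ]
side 80 mean [ 0.5999 -0.2851  0.0208] mid [ 0.6008 -0.2854  0.021 ] ext [0.03  0.023 0.008] px [390.2 250.4]
side [264 290   1   1   1] mean [0.477  0.0072 0.0479] mid [0.477  0.0072 0.0479] ext [0. 0. 0.]
272 292
```

View pics/c6.png

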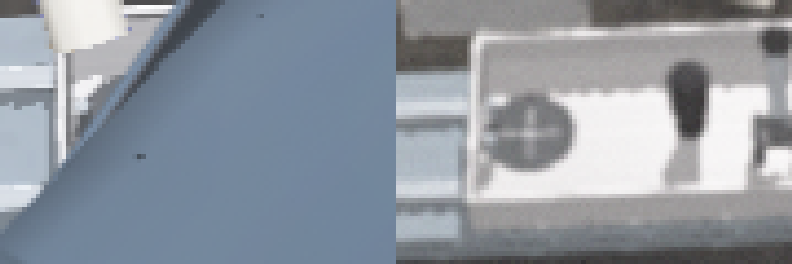

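```bash
cat >> h.py <<'E'
def ray(p,u,v,z):
    q=cv2.undistortPoints(np.array([[[u,v]]],float),np.array(p['mtx']),np.array(p['distortion']))[0,0]
    E=np.array(p['extrinsics']);d=E[:3,:3]@[q[0],-q[1],-1];o=E[:3,3];return o+d*(z-o[2])/d[2]
E
python3 - <<'E'
from h import *
p=look('top');s=look('side')
print(proj(s,[.47,-.0115,.048]),'side cross',ray(s,272.0,291.6,.048))
for f,q in (('t3',p),('t5',p),('s3',s),('s5',s)):
    im=cv2.imread(f'pics/{f}.png');u,v=proj(q,[.47,-.0115,.048]).round().astype(int)
    g=im[v-22:v+22,u-22:u+22].mean(2);m=(g<140).astype(np.uint8)
    n,l,st,ce=cv2.connectedComponentsWithStats(m)
    k=l[22,22] or 1+st[1:,4].argmax()
    x,y,w,h,a=st[k];cu,cv=u-22+x+(w-1)/2,v-22+y+(h-1)/2
    print(f,st[k],ray(q,cu,cv,.048).round(4),ray(q,u-22+ce[k][0],v-22+ce[k][1],.048).round(4))
im=[cv2.imread(f'pics/{f}.png')[v-25:v+25,u-25:u+35] for f in('t3','t5') for u,v in [proj(p,[.47,-.0115,.048]).round().astype(int)]]
cv2.imwrite('pics/c7.png',cv2.resize(np.hstack(im),(800,334),interpolation=0))
print(proj(p,[.47,-.0115,.048]))
E
```

```text
[272.38417771 292.48432065] side cross [ 0.47231091 -0.01054943  0.048     ]
t3 [  7   9  27  25 410] [ 0.472 -0.008  0.048] [ 0.4716 -0.0102  0.048 ]
t5 [  7   9  27  25 412] [ 0.472 -0.008  0.048] [ 0.4715 -0.0102  0.048 ]
s3 [ 13  13  19  17 187] [ 0.4739 -0.0105  0.048 ] [ 0.4724 -0.0105  0.048 ]
s5 [ 13  14  19  16 164] [ 0.4726 -0.0105  0.048 ] [ 0.4726 -0.0106  0.048 ]
[256.006423   300.09258515]
```

View pics/c7.png

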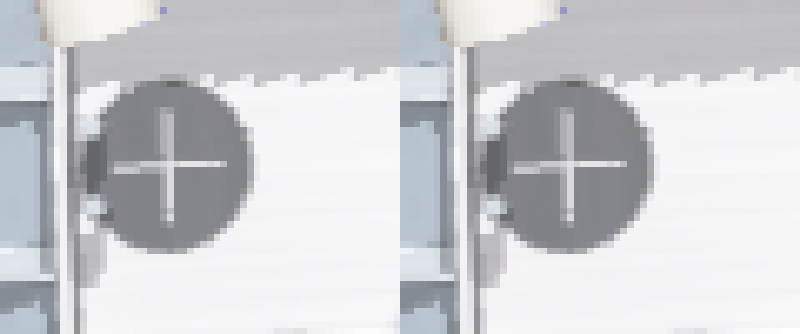

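Call:
play_rows(
  series=[
    [[-0.488,-0.908,-0.15,0,0,0,0.25],[-0.488,-0.908,-0.15,0,0,0,0.25],[-0.488,-0.908,-0.15,0,0,0,0.25],[-0.488,-0.908,-0.15,0,0,0,0.25],[-0.488,-0.908,-0.15,0,0,0,0.25],[-0.488,-0.908,-0.15,0,0,0,0.25],[-0.488,-0.908,-0.15,0,0,0,0.25],[-0.488,-0.908,-0.15,0,0,0,0.25]],
  ],
)

```text
t: 34.05
tcp_pos: [0.5107, -0.0848, 0.1575]
orientation: [-3.141, 0.002, 0.031]
contact_force: [1.0, 0.4, 0.2]
opening: 0.0265
grasp_force: 39.5
```

Call:
play_rows(
  series=[
    [[-0.488,-0.908,0,0,0,0,0.25],[-0.488,-0.908,0,0,0,0,0.25],[-0.488,-0.908,0,0,0,0,0.25],[-0.488,-0.908,0,0,0,0,0.25],[0,0,0,0,0,-0.919,0.25],[0,0,0,0,0,-0.919,0.25],[0,0,0,0,0,-0.919,0.25],[0,0,0,0,0,-0.919,0.25]],
  ],
)

```text
t: 34.85
tcp_pos: [0.47, -0.0135, 0.1581]
orientation: [-3.141, 0.001, 0.55]
contact_force: [0.3, 0.5, -0.8]
opening: 0.0265
grasp_force: 39.5
```

Call:
play_rows(
  series=[
    [[0,0,0,0,0,-0.919,0.25],[0,0,0,0,0,-0.919,0.25],[0,0,0,0,0,-0.919,0.25],[0,0,0,0,0,-0.919,0.25],[0,0,0,0,0,-0.919,0.25],[0,0,0,0,0,-0.919,0.25],[0,0,0,0,0,-0.919,0.25],[0,0,0,0,0,-0.919,0.25]],
  ],
)

```text
t: 35.65
tcp_pos: [0.4701, -0.0137, 0.1581]
orientation: [-3.141, -0.0, 1.576]
contact_force: [0.1, -0.7, -0.2]
opening: 0.0265
grasp_force: 39.5
```

Call:
play_rows(
  series=[
    [[-0.03,0.05,0.9,0,0,0,0.25],[-0.03,0.05,0.9,0,0,0,0.25],[0,0,0.9,0,0,0,0.25],[0,0,0.9,0,0,0,0.25],[0,0,0.7,0,0,0,0.25],[0,0,0.5,0,0,0,0.25],[0,0,0.3,0,0,0,0.25],[0,0,0.18,0,0,0,0.25]],
  ],
)

```text
t: 36.45
tcp_pos: [0.4724, -0.0152, 0.0524]
orientation: [-3.141, -0.0, 1.571]
contact_force: [-0.5, -0.6, 0.0]
opening: 0.0263
grasp_force: 39.5
```

Call:
play_rows(
  series=[
    [[0,0,0,0,0,0,0.25],[0,0,0,0,0,0,0.33],[0,0,0,0,0,0,0.36],[0,0,0,0,0,0,0.4],[0,0,0,0,0,0,0.45],[0,0,0,0,0,0,0.45],[0,0,0,0,0,0,0.45],[0,0,0,0,0,0,0.45]],
  ],
)

```text
t: 37.25
tcp_pos: [0.4726, -0.0155, 0.0528]
orientation: [3.142, 0.0, 1.571]
contact_force: [-0.7, -0.2, -1.1]
opening: 0.0381
grasp_force: 0.0
```

Call:
play_rows(
  series=[
    [[0,0,-0.4,0,0,0,0.45],[0,0,-0.8,0,0,0,0.45],[0,0,-1,0,0,0,0.5],[0,0,-1,0,0,0,0.5],[0,0,-1,0,0,0,0.5],[0,0,-1,0,0,0,0.5],[0,0,0,0,0,0.919,0.5],[0,0,0,0,0,0.919,0.5]],
  ],
)

```text
t: 38.05
tcp_pos: [0.473, -0.0155, 0.1583]
orientation: [3.139, 0.0, 1.309]
contact_force: [0.2, -0.0, 0.7]
opening: 0.0426
grasp_force: 0.0
```

Call:
play_rows(
  series=[
    [[0,0,0,0,0,0.919,0.5],[0,0,0,0,0,0.919,0.5],[0,0,0,0,0,0.919,0.5],[0,0,0,0,0,0.919,0.5],[0,0,0,0,0,0.919,0.5],[0,0,0,0,0,0.919,0.5],[0,0,0,0,0,0.919,0.5],[0,0,0,0,0,0.919,0.5]],
  ],
)

```text
t: 38.85
tcp_pos: [0.4724, -0.0154, 0.1573]
orientation: [3.141, -0.0, 0.282]
contact_force: [0.3, -0.1, -0.1]
opening: 0.0423
grasp_force: 0.0
```

Call:
play_rows(
  series=[
    [[0,0,0,0,0,0.9,0.5],[0,0,0,0,0,0.9,0.5],[0.413,0.978,0,0,0,0,0.5],[0.413,0.978,0,0,0,0,0.5],[0.413,0.978,0,0,0,0,0.5],[0.413,0.978,0,0,0,0,0.5],[0.413,0.978,0,0,0,0,0.5],[0.413,0.978,0,0,0,0,0.5]],
  ],
)

```text
t: 39.65
tcp_pos: [0.5266, -0.132, 0.1571]
orientation: [-3.142, 0.0, 0.036]
contact_force: [0.4, 0.2, 0.0]
opening: 0.0433
grasp_force: 0.0
```

Call:
play_rows(
  series=[
    [[0.413,0.978,0,0,0,0,0.5],[0.413,0.978,0,0,0,0,0.5],[0.413,0.978,0,0,0,0,0.5],[0.413,0.978,0.5,0,0,0,0.5],[0.413,0.978,0.5,0,0,0,0.5],[0.413,0.978,0.5,0,0,0,0.5],[0.413,0.978,0.5,0,0,0,0.5],[0.413,0.978,0.5,0,0,0,0.5]],
  ],
)

```text
t: 40.45
tcp_pos: [0.5982, -0.2861, 0.1066]
orientation: [-3.141, 0.0, 0.036]
contact_force: [-0.5, 0.0, -0.1]
opening: 0.0426
grasp_force: 0.0
```

```bash
python3 - <<'E'
from disc import *
for c in ('top','side'):
    p=brass(c); u,v=proj(p,[.472,-.011,.053]).round().astype(int);print(u,v)
    cv2.imwrite(f'pics/m_{c}.png',p['pixels'][v-30:v+30,u-30:u+50,::-1])
a=[cv2.resize(cv2.imread(f'pics/m_{c}.png'),(400,300),interpolation=0) for c in('top','side')]
cv2.imwrite('pics/c8.png',np.hstack(a))
E
```

```text
255 299
side 80 mean [ 0.6021 -0.3434  0.021 ] mid [ 0.6019 -0.3435  0.0211] ext [0.026 0.023 0.008] px [414.4 249. ]
side 79 mean [ 0.5994 -0.2851  0.0207] mid [ 0.5993 -0.2855  0.0212] ext [0.033 0.022 0.008] px [390.2 250.5]
side 128 mean [ 0.4721 -0.0108  0.0529] mid [ 0.4734 -0.011   0.0529] ext [0.032 0.026 0.009] px [271.9 290.5]
272 290
```

View pics/c8.png

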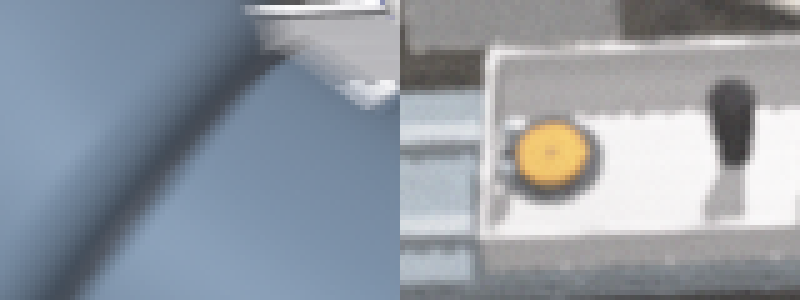

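Call:
play_rows(
  series=[
    [[-0.055,-0.02,0.75,0,0,0,0.5],[-0.055,-0.02,0.75,0,0,0,0.5],[0,0,0.75,0,0,0,0.5],[0,0,0.75,0,0,0,0.5],[0,0,0.6,0,0,0,0.5],[0,0,0.4,0,0,0,0.5],[0,0,0.27,0,0,0,0.5],[0,0,0.18,0,0,0,0.5]],
  ],
)

```text
t: 41.35
tcp_pos: [0.5958, -0.2843, 0.0174]
orientation: [-3.142, 0.0, 0.036]
contact_force: [-0.1, -0.7, -0.3]
opening: 0.0427
grasp_force: 0.0
```

Call:
play_rows(
  series=[
    [[0,0,0,0,0,0,0.25],[0,0,0,0,0,0,0.25],[0,0,0,0,0,0,0.25],[0,0,0,0,0,0,0.25],[0,0,0,0,0,0,0.25],[0,0,0,0,0,0,0.25],[0,0,0,0,0,0,0.25],[0,0,0,0,0,0,0.25]],
  ],
)

```text
t: 42.15
tcp_pos: [0.5958, -0.2843, 0.0179]
orientation: [3.141, -0.0, 0.036]
contact_force: [-0.5, -1.6, 0.9]
opening: 0.0263
grasp_force: 39.5
```

Call:
play_rows(
  series=[
    [[0,0,-0.4,0,0,0,0.25],[0,0,-0.8,0,0,0,0.25],[0,0,-1,0,0,0,0.25],[0,0,-1,0,0,0,0.25],[0,0,-1,0,0,0,0.25],[0,0,-1,0,0,0,0.25],[0,0,-1,0,0,0,0.25],[0,0,-0.9,0,0,0,0.25]],
  ],
)

```text
t: 42.95
tcp_pos: [0.5963, -0.2843, 0.1626]
orientation: [3.14, -0.002, 0.036]
contact_force: [0.0, 0.6, -0.8]
opening: 0.0263
grasp_force: 39.4
```

Call:
play_rows(
  series=[
    [[-0.408,-0.979,0,0,0,0,0.25],[-0.408,-0.979,0,0,0,0,0.25],[-0.408,-0.979,0,0,0,0,0.25],[-0.408,-0.979,0,0,0,0,0.25],[-0.408,-0.979,0,0,0,0,0.25],[-0.408,-0.979,0,0,0,0,0.25],[-0.408,-0.979,0,0,0,0,0.25],[-0.408,-0.979,0,0,0,0,0.25]],
  ],
)

```text
t: 43.75
tcp_pos: [0.525, -0.1293, 0.1614]
orientation: [3.141, -0.002, 0.036]
contact_force: [-0.3, 0.5, 0.1]
opening: 0.0265
grasp_force: 39.4
```

Call:
play_rows(
  series=[
    [[-0.408,-0.979,0,0,0,0,0.25],[-0.408,-0.979,0,0,0,0,0.25],[-0.408,-0.979,0,0,0,0,0.25],[-0.408,-0.979,0,0,0,0,0.25],[-0.408,-0.979,0,0,0,0,0.25],[-0.408,-0.979,0,0,0,0,0.25],[0,0,0,0,0,-0.916,0.25],[0,0,0,0,0,-0.916,0.25]],
  ],
)

```text
t: 44.55
tcp_pos: [0.4715, -0.0133, 0.1608]
orientation: [3.141, -0.001, 0.299]
contact_force: [0.3, 0.2, -0.1]
opening: 0.0266
grasp_force: 39.4
```

Call:
play_rows(
  series=[
    [[0,0,0,0,0,-0.916,0.25],[0,0,0,0,0,-0.916,0.25],[0,0,0,0,0,-0.916,0.25],[0,0,0,0,0,-0.916,0.25],[0,0,0,0,0,-0.916,0.25],[0,0,0,0,0,-0.916,0.25],[0,0,0,0,0,-0.916,0.25],[0,0,0,0,0,-0.916,0.25]],
  ],
)

```text
t: 45.35
tcp_pos: [0.4719, -0.0141, 0.1607]
orientation: [3.14, -0.0, 1.32]
contact_force: [-0.8, 0.0, -0.5]
opening: 0.0266
grasp_force: 39.4
```

Call:
play_rows(
  series=[
    [[0,0,0,0,0,-0.916,0.25],[0,0,0,0,0,-0.916,0.25],[0,0,0.8,0,0,0,0.25],[0,0,0.8,0,0,0,0.25],[0,0,0.5,0,0,0,0.25],[0,0,0,0,0,0,0.25],[0,0,0,0,0,0,0.25],[0,0,0,0,0,0,0.25]],
  ],
)

```text
t: 46.15
tcp_pos: [0.4723, -0.0145, 0.1185]
orientation: [3.14, 0.0, 1.571]
contact_force: [0.5, 0.6, -0.9]
opening: 0.0266
grasp_force: 39.4
```

Call:
play_rows(
  series=[
    [[-0.03,0,0.7,0,0,0,0.25],[0,0,0.7,0,0,0,0.25],[0,0,0.6,0,0,0,0.25],[0,0,0.45,0,0,0,0.25],[0,0,0.3,0,0,0,0.25],[0,0,0.2,0,0,0,0.25],[0,0,0.15,0,0,0,0.25],[0,0,0,0,0,0,0.25]],
  ],
)

```text
t: 46.95
tcp_pos: [0.4717, -0.015, 0.0557]
orientation: [-3.141, -0.0, 1.571]
contact_force: [0.4, 0.2, -0.8]
opening: 0.0267
grasp_force: 39.4
```

Call:
play_rows(
  series=[
    [[0,0,0,0,0,0,0.25],[0,0,0,0,0,0,0.33],[0,0,0,0,0,0,0.36],[0,0,0,0,0,0,0.4],[0,0,0,0,0,0,0.45],[0,0,0,0,0,0,0.45],[0,0,0,0,0,0,0.45],[0,0,0,0,0,0,0.45]],
  ],
)

```text
t: 47.75
tcp_pos: [0.4718, -0.015, 0.0558]
orientation: [3.142, 0.0, 1.571]
contact_force: [-0.4, 0.5, -0.3]
opening: 0.0385
grasp_force: 0.0
```

Call:
play_rows(
  series=[
    [[0,0,-0.4,0,0,0,0.45],[0,0,-0.8,0,0,0,0.45],[0,0,-1,0,0,0,0.5],[0,0,-1,0,0,0,0.5],[0,0,-1,0,0,0,0.5],[0,0,-1,0,0,0,0.5],[0,0,0,0,0,0.916,0.5],[0,0,0,0,0,0.916,0.5]],
  ],
)

```text
t: 48.55
tcp_pos: [0.4721, -0.0151, 0.1613]
orientation: [3.139, 0.0, 1.31]
contact_force: [-0.0, 0.1, -0.8]
opening: 0.0425
grasp_force: 0.0
```

Call:
play_rows(
  series=[
    [[0,0,0,0,0,0.916,0.5],[0,0,0,0,0,0.916,0.5],[0,0,0,0,0,0.916,0.5],[0,0,0,0,0,0.916,0.5],[0,0,0,0,0,0.916,0.5],[0,0,0,0,0,0.916,0.5],[0,0,0,0,0,0.916,0.5],[0,0,0,0,0,0.916,0.5]],
  ],
)

```text
t: 49.35
tcp_pos: [0.4716, -0.0149, 0.1603]
orientation: [3.141, -0.0, 0.287]
contact_force: [0.6, 0.0, 0.1]
opening: 0.0427
grasp_force: 0.0
```

```bash
python3 - <<'E'
from disc import *
for c in ('top','side'): brass(c)
E
```

```text
top 172 mean [ 0.6023 -0.3438  0.0213] mid [ 0.603  -0.3435  0.0213] ext [0.027 0.027 0.01 ] px [438.1 224.3]
side 84 mean [ 0.6023 -0.3429  0.0207] mid [ 0.6019 -0.3423  0.0208] ext [0.027 0.025 0.009] px [414.1 249. ]
side 134 mean [ 0.4704 -0.0115  0.0574] mid [ 0.4704 -0.0115  0.0549] ext [0.03  0.026 0.015] px [272. 290.]
```

Call:
play_rows(
  series=[
    [[0,0,0,0,0,0.9,0.5],[0,0,0,0,0,0.9,0.5],[0.337,0.977,0,0,0,0,0.5],[0.337,0.977,0,0,0,0,0.5],[0.337,0.977,0,0,0,0,0.5],[0.337,0.977,0,0,0,0,0.5],[0.337,0.977,0,0,0,0,0.5],[0.337,0.977,0,0,0,0,0.5]],
  ],
)

```text
t: 50.25
tcp_pos: [0.5172, -0.1316, 0.16]
orientation: [-3.142, -0.0, 0.042]
contact_force: [0.3, -0.5, -0.7]
opening: 0.0427
grasp_force: 0.0
```

Call:
play_rows(
  series=[
    [[0.337,0.977,0,0,0,0,0.5],[0.337,0.977,0,0,0,0,0.5],[0.337,0.977,0,0,0,0,0.5],[0.337,0.977,0,0,0,0,0.5],[0.337,0.977,0,0,0,0,0.5],[0.337,0.977,0,0,0,0,0.5],[0.337,0.977,0,0,0,0,0.5],[0.337,0.977,0,0,0,0,0.5]],
  ],
)

```text
t: 51.05
tcp_pos: [0.5773, -0.2859, 0.1597]
orientation: [-3.141, 0.0, 0.042]
contact_force: [-0.1, -0.5, -0.0]
opening: 0.043
grasp_force: 0.0
```

Call:
play_rows(
  series=[
    [[0.337,0.977,0,0,0,0,0.5],[0.337,0.977,0,0,0,0,0.5],[0.337,0.977,0,0,0,0,0.5],[0,0,0.7,0,0,0,0.5],[0,0,0.7,0,0,0,0.5],[0,0,0.7,0,0,0,0.5],[0,0,0.4,0,0,0,0.5],[0,0,0,0,0,0,0.5]],
  ],
)

```text
t: 51.85
tcp_pos: [0.5983, -0.3404, 0.1074]
orientation: [-3.138, 0.004, 0.041]
contact_force: [-0.3, 0.1, -0.4]
opening: 0.0427
grasp_force: 0.0
```

```bash
python3 - <<'E'
from disc import *
for c in ('top','side'): brass(c)
E
```

```text
side 78 mean [ 0.6022 -0.3433  0.0209] mid [ 0.6012 -0.3432  0.0211] ext [0.027 0.023 0.008] px [414.3 249. ]
side 132 mean [ 0.4705 -0.0114  0.0576] mid [ 0.4713 -0.0115  0.0554] ext [0.032 0.026 0.012] px [271.9 289.9]
```

Call:
play_rows(
  series=[
    [[0,0.06,0.75,0,0,0,0.5],[0,0.055,0.75,0,0,0,0.5],[0,0,0.75,0,0,0,0.5],[0,0,0.75,0,0,0,0.5],[0,0,0.6,0,0,0,0.5],[0,0,0.4,0,0,0,0.5],[0,0,0.3,0,0,0,0.5],[0,0,0.18,0,0,0,0.5]],
  ],
)

```text
t: 52.75
tcp_pos: [0.5997, -0.3445, 0.0196]
orientation: [-3.141, 0.0, 0.041]
contact_force: [-0.5, 0.8, -0.7]
opening: 0.0428
grasp_force: 0.0
```

Call:
play_rows(
  series=[
    [[0,0,0,0,0,0,0.25],[0,0,0,0,0,0,0.25],[0,0,0,0,0,0,0.25],[0,0,0,0,0,0,0.25],[0,0,0,0,0,0,0.25],[0,0,0,0,0,0,0.25],[0,0,0,0,0,0,0.25],[0,0,0,0,0,0,0.25]],
  ],
)

```text
t: 53.55
tcp_pos: [0.6004, -0.345, 0.0211]
orientation: [3.14, -0.001, 0.041]
contact_force: [0.4, -0.3, 5.8]
opening: 0.021
grasp_force: 2.8
```

Call:
play_rows(
  series=[
    [[0,0,-0.4,0,0,0,0.25],[0,0,-0.8,0,0,0,0.25],[0,0,-1,0,0,0,0.25],[0,0,-1,0,0,0,0.25],[0,0,-1,0,0,0,0.25],[0,0,-1,0,0,0,0.25],[0,0,-1,0,0,0,0.25],[0,0,-0.9,0,0,0,0.25]],
  ],
)

```text
t: 54.35
tcp_pos: [0.5997, -0.3445, 0.1643]
orientation: [3.141, -0.001, 0.041]
contact_force: [-0.6, -0.5, -0.0]
opening: 0.0211
grasp_force: 0.0
```

```bash
python3 - <<'E'
from disc import *
for c in ('top','side'): brass(c)
print(r.get_obs()['tcp_pos'])
E
```

```text
side 79 mean [ 0.6015 -0.3423  0.0211] mid [ 0.6013 -0.3428  0.0203] ext [0.028 0.024 0.009] px [414.  249.2]
side 134 mean [ 0.4707 -0.0115  0.0574] mid [ 0.4712 -0.0115  0.0537] ext [0.03  0.026 0.014] px [272.  289.9]
[ 0.6013796  -0.34570131  0.16629031]
```

Call:
play_rows(
  series=[
    [[0,0,0.8,0,0,0,0.5],[0,0,0.8,0,0,0,0.5],[0,0,0.8,0,0,0,0.5],[0,0,0,0,0,0,0.5],[0,0,0,0,0,0,0.5],[0,0,0,0,0,0,0.5],[0,0,0,0,0,0,0.5],[0,0,0,0,0,0,0.5]],
  ],
)

```text
t: 55.25
tcp_pos: [0.6002, -0.3449, 0.115]
orientation: [3.141, -0.001, 0.041]
contact_force: [0.3, -0.9, 0.1]
opening: 0.0426
grasp_force: 0.0
```

Call:
play_rows(
  series=[
    [[0,0,0,0,0,0,0.5],[0,0,0,0,0,0,0.5],[0,0,0,0,0,0,0.5],[0,0,0,0,0,0,0.5],[0,0,0,0,0,0,0.5],[0,0,0,0,0,0,0.5],[0,0,0,0,0,0,0.5],[0,0,0,0,0,0,0.5]],
  ],
)

```text
t: 56.05
tcp_pos: [0.5997, -0.3446, 0.1142]
orientation: [-3.142, 0.0, 0.04]
contact_force: [0.5, -1.0, 0.1]
opening: 0.0428
grasp_force: 0.0
```

Call:
play_rows(
  series=[
    [[-0.07,-0.045,0.9,0,0,0,0.5],[-0.065,-0.04,0.9,0,0,0,0.5],[0,0,0.8,0,0,0,0.5],[0,0,0.7,0,0,0,0.5],[0,0,0.6,0,0,0,0.5],[0,0,0.45,0,0,0,0.5],[0,0,0.3,0,0,0,0.5],[0,0,0.2,0,0,0,0.5]],
  ],
)

```text
t: 56.85
tcp_pos: [0.5971, -0.343, 0.0167]
orientation: [-3.142, 0.0, 0.041]
contact_force: [0.0, 0.1, -0.1]
opening: 0.0427
grasp_force: 0.0
```

Call:
play_rows(
  series=[
    [[0,0,0,0,0,0,0.5],[0,0,0,0,0,0,0.5],[0,0,0,0,0,0,0.5],[0,0,0,0,0,0,0.5],[0,0,0,0,0,0,0.5],[0,0,0,0,0,0,0.5],[0,0,0,0,0,0,0.5],[0,0,0,0,0,0,0.5]],
  ],
)

```text
t: 57.65
tcp_pos: [0.597, -0.343, 0.0172]
orientation: [-3.142, 0.0, 0.041]
contact_force: [0.2, 0.0, -0.2]
opening: 0.0426
grasp_force: 0.0
```

Call:
play_rows(
  series=[
    [[0,0,0,0,0,0,0.25],[0,0,0,0,0,0,0.25],[0,0,0,0,0,0,0.25],[0,0,0,0,0,0,0.25],[0,0,0,0,0,0,0.25],[0,0,0,0,0,0,0.25],[0,0,0,0,0,0,0.25],[0,0,0,0,0,0,0.25]],
  ],
)

```text
t: 58.45
tcp_pos: [0.5971, -0.3431, 0.0176]
orientation: [3.141, -0.0, 0.041]
contact_force: [-2.4, 1.0, 5.2]
opening: 0.027
grasp_force: 39.5
```

Call:
play_rows(
  series=[
    [[0,0,-0.4,0,0,0,0.25],[0,0,-0.8,0,0,0,0.25],[0,0,-1,0,0,0,0.25],[0,0,-1,0,0,0,0.25],[0,0,-1,0,0,0,0.25],[0,0,-1,0,0,0,0.25],[0,0,-1,0,0,0,0.25],[0,0,-0.9,0,0,0,0.25]],
  ],
)

```text
t: 59.25
tcp_pos: [0.5973, -0.3431, 0.1614]
orientation: [3.141, -0.001, 0.041]
contact_force: [0.7, 0.4, -0.2]
opening: 0.0267
grasp_force: 39.4
```

Call:
play_rows(
  series=[
    [[0,0,0,0,0,0,0.25],[0,0,0,0,0,0,0.25],[0,0,0,0,0,0,0.25],[0,0,0,0,0,0,0.25],[0,0,0,0,0,0,0.25],[0,0,0,0,0,0,0.25],[0,0,0,0,0,0,0.25],[0,0,0,0,0,0,0.25]],
  ],
)

```text
t: 60.05
tcp_pos: [0.597, -0.343, 0.1591]
orientation: [-3.141, 0.0, 0.041]
contact_force: [-0.5, 0.6, 0.5]
opening: 0.0265
grasp_force: 39.4
```

Call:
play_rows(
  series=[
    [[-0.328,-0.978,0,0,0,0,0.25],[-0.328,-0.978,0,0,0,0,0.25],[-0.328,-0.978,0,0,0,0,0.25],[-0.328,-0.978,0,0,0,0,0.25],[-0.328,-0.978,0,0,0,0,0.25],[-0.328,-0.978,0,0,0,0,0.25],[-0.328,-0.978,0,0,0,0,0.25],[-0.328,-0.978,0,0,0,0,0.25]],
  ],
)

```text
t: 60.85
tcp_pos: [0.5381, -0.1881, 0.1595]
orientation: [3.141, -0.001, 0.04]
contact_force: [0.1, 0.9, -0.4]
opening: 0.0263
grasp_force: 39.4
```

Call:
play_rows(
  series=[
    [[-0.328,-0.978,0,0,0,0,0.25],[-0.328,-0.978,0,0,0,0,0.25],[-0.328,-0.978,0,0,0,0,0.25],[-0.328,-0.978,0,0,0,0,0.25],[-0.328,-0.978,0,0,0,0,0.25],[-0.328,-0.978,0,0,0,0,0.25],[-0.328,-0.978,0,0,0,0,0.25],[-0.328,-0.978,0,0,0,0,0.25]],
  ],
)

```text
t: 61.65
tcp_pos: [0.4789, -0.0331, 0.1593]
orientation: [3.142, -0.0, 0.041]
contact_force: [-0.2, -0.3, -0.7]
opening: 0.0271
grasp_force: 39.4
```

Call:
play_rows(
  series=[
    [[-0.328,-0.978,0,0,0,0,0.25],[0,0,0,0,0,-0.913,0.25],[0,0,0,0,0,-0.913,0.25],[0,0,0,0,0,-0.913,0.25],[0,0,0,0,0,-0.913,0.25],[0,0,0,0,0,-0.913,0.25],[0,0,0,0,0,-0.913,0.25],[0,0,0,0,0,-0.913,0.25]],
  ],
)

```text
t: 62.45
tcp_pos: [0.4719, -0.0146, 0.1593]
orientation: [3.141, -0.0, 0.938]
contact_force: [0.1, -0.9, -0.0]
opening: 0.0265
grasp_force: 39.4
```

Call:
play_rows(
  series=[
    [[0,0,0,0,0,-0.913,0.25],[0,0,0,0,0,-0.913,0.25],[0,0,0,0,0,-0.913,0.25],[0,0,0,0,0,-0.913,0.25],[0,0,0,0,0,-0.913,0.25],[0,0,0,0,0,0,0.25],[0,0,0,0,0,0,0.25],[0,0,0,0,0,0,0.25]],
  ],
)

```text
t: 63.25
tcp_pos: [0.472, -0.015, 0.1593]
orientation: [3.142, 0.0, 1.569]
contact_force: [-0.1, 0.7, -0.5]
opening: 0.0269
grasp_force: 39.4
```

Call:
play_rows(
  series=[
    [[-0.025,0,0.9,0,0,0,0.25],[0,0,0.9,0,0,0,0.25],[0,0,0.9,0,0,0,0.25],[0,0,0.8,0,0,0,0.25],[0,0,0.6,0,0,0,0.25],[0,0,0.4,0,0,0,0.25],[0,0,0.25,0,0,0,0.25],[0,0,0.17,0,0,0,0.25]],
  ],
)

```text
t: 64.05
tcp_pos: [0.4722, -0.0158, 0.0606]
orientation: [3.141, 0.0, 1.57]
contact_force: [0.7, -0.2, 0.5]
opening: 0.0264
grasp_force: 39.4
```

Call:
play_rows(
  series=[
    [[0,0,0,0,0,0,0.25],[0,0,0,0,0,0,0.33],[0,0,0,0,0,0,0.36],[0,0,0,0,0,0,0.4],[0,0,0,0,0,0,0.45],[0,0,0,0,0,0,0.45],[0,0,0,0,0,0,0.45],[0,0,0,0,0,0,0.45]],
  ],
)

```text
t: 64.85
tcp_pos: [0.4721, -0.0158, 0.0609]
orientation: [3.142, 0.0, 1.57]
contact_force: [-0.4, 0.0, -0.8]
opening: 0.0382
grasp_force: 0.0
```

Call:
play_rows(
  series=[
    [[0,0,-0.4,0,0,0,0.45],[0,0,-0.8,0,0,0,0.45],[0,0,-1,0,0,0,0.5],[0,0,-1,0,0,0,0.5],[0,0,-1,0,0,0,0.5],[0,0,-1,0,0,0,0.5],[-1,0,0,0,0,0,0.5],[-1,0,0,0,0,0,0.5]],
  ],
)

```text
t: 65.65
tcp_pos: [0.4724, -0.0559, 0.1663]
orientation: [3.139, 0.001, 1.572]
contact_force: [0.3, 0.2, 0.3]
opening: 0.0428
grasp_force: 0.0
```

Call:
play_rows(
  series=[
    [[-1,0,0,0,0,0,0.5],[-1,0,0,0,0,0,0.5],[-1,0,0,0,0,0,0.5],[-1,0,0,0,0,0,0.5],[-1,0,0,0,0,0,0.5],[-1,0,0,0,0,0,0.5],[-1,0,0,0,0,0,0.5],[-1,0,0,0,0,0,0.5]],
  ],
)

```text
t: 66.45
tcp_pos: [0.4718, -0.2164, 0.1653]
orientation: [3.141, 0.0, 1.57]
contact_force: [-0.0, 0.1, 0.5]
opening: 0.0428
grasp_force: 0.0
```

```bash
python3 - <<'E'
from disc import *
a=[]
for c in ('top','side'):
    p=brass(c);lm(p,['sled_knob','lever_ball','lever_pivot','drill_tip','sled_mark']); u,v=proj(p,[.472,-.011,.063]).round().astype(int);print(u,v)
    a.append(cv2.resize(p['pixels'][v-35:v+25,u-40:u+60,::-1],(400,240),interpolation=0))
cv2.imwrite('pics/c9.png',np.hstack(a))
E
```

```text
top 187 mean [ 0.5012 -0.0269  0.0533] mid [ 0.5013 -0.027   0.0537] ext [0.028 0.027 0.011] px [264.2 282. ]
top 208 mean [ 0.4721 -0.0121  0.0581] mid [ 0.4715 -0.0118  0.0575] ext [0.028 0.027 0.011] px [255.6 298.7]
sled_knob [([0.4695, -0.0915, 0.0787], 0.74)]
lever_ball [([0.4836, -0.1326, 0.1082], 0.37)]
lever_pivot []
drill_tip [([0.4682, 0.1077, 0.0759], 0.74)]
sled_mark [([0.4699, -0.0147, 0.0478], 0.59), ([0.4683, 0.1051, 0.076], 0.57)]
255 299
side 238 mean [ 0.4837 -0.018   0.0553] mid [ 0.4844 -0.0185  0.0544] ext [0.058 0.04  0.014] px [275.3 285.4]
sled_knob [([0.4738, -0.0929, 0.0784], 0.78), ([0.4708, -0.009, 0.0464], 0.74)]
lever_ball [([0.4801, -0.1338, 0.1111], 0.51)]
lever_pivot [([0.4538, -0.131, 0.0708], 0.48)]
drill_tip [([0.4673, 0.1084, 0.0826], 0.8)]
sled_mark [([0.4709, -0.0082, 0.0502], 0.76), ([0.7131, -0.3489, 0.0004], 0.55)]
272 288
```

View pics/c9.png

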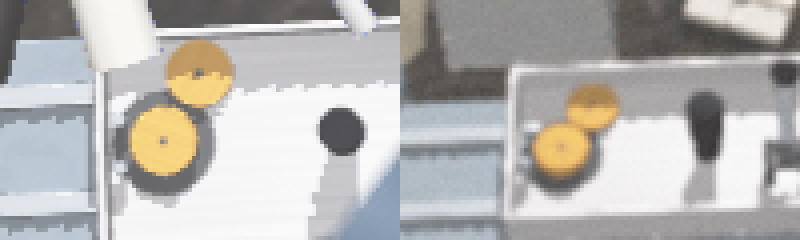

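Call:
play_rows(
  series=[
    [[0,0,0,0,0,0.936,0.45],[0,0,0,0,0,0.936,0.45],[0,0,0,0,0,0.936,0.45],[0,0,0,0,0,0.936,0.45],[0,0,0,0,0,0.936,0.45],[0,0,0,0,0,0.936,0.45],[0,0,0,0,0,0.936,0.45],[0,0,0,0,0,0.936,0.45]],
  ],
)

```text
t: 67.85
tcp_pos: [0.472, -0.2155, 0.1648]
orientation: [-3.141, 0.0, 0.52]
contact_force: [-0.1, -0.0, 0.8]
opening: 0.0384
grasp_force: 0.0
```

Call:
play_rows(
  series=[
    [[0,0,0,0,0,0.936,0.45],[0,0,0,0,0,0.936,0.45],[0,0,0,0,0,0.936,0.45],[0,0,0,0,0,0.936,0.45],[0.149,-0.947,0,0,0,0,0.45],[0.149,-0.947,0,0,0,0,0.45],[0.149,-0.947,0,0,0,0,0.45],[0.149,-0.947,0,0,0,0,0.45]],
  ],
)

```text
t: 68.65
tcp_pos: [0.4838, -0.1391, 0.1648]
orientation: [-3.142, 0.0, 0.002]
contact_force: [0.5, -0.3, 0.3]
opening: 0.0385
grasp_force: 0.0
```

Call:
play_rows(
  series=[
    [[0.149,-0.947,0,0,0,0,0.45],[0.149,-0.947,0,0,0,0,0.45],[0.149,-0.947,0,0,0,0,0.45],[0.149,-0.947,0,0,0,0,0.45],[0.149,-0.947,0,0,0,0,0.45],[0.149,-0.947,0,0,0,0,0.45],[0,0,0.6,0,0,0,0.45],[0,0,0.6,0,0,0,0.45]],
  ],
)

```text
t: 69.45
tcp_pos: [0.5018, -0.0254, 0.141]
orientation: [3.141, -0.001, 0.004]
contact_force: [-0.2, -0.3, -1.0]
opening: 0.0383
grasp_force: 0.0
```

Call:
play_rows(
  series=[
    [[0,0,0.6,0,0,0,0.45],[0,0,0.6,0,0,0,0.45],[0,0,0,0,0,0,0.45],[0,0,0,0,0,0,0.45],[0,0,0,0,0,0,0.45],[0,0,0,0,0,0,0.45],[0,0,0,0,0,0,0.45],[0,0,0,0,0,0,0.45]],
  ],
)

```text
t: 70.25
tcp_pos: [0.5016, -0.0264, 0.1172]
orientation: [3.141, -0.001, 0.002]
contact_force: [0.3, 0.7, -0.5]
opening: 0.0381
grasp_force: 0.0
```

```bash
python3 - <<'E'
from disc import *
for c in ('side',): brass(c)
E
```

```text
side 244 mean [ 0.4832 -0.0179  0.0554] mid [ 0.4844 -0.0186  0.0548] ext [0.058 0.04  0.015] px [275.2 285.5]
```

Call:
play_rows(
  series=[
    [[0,0.02,0.7,0,0,0,0.45],[0,0.02,0.7,0,0,0,0.45],[0,0,0.6,0,0,0,0.45],[0,0,0.5,0,0,0,0.45],[0,0,0.37,0,0,0,0.45],[0,0,0.25,0,0,0,0.45],[0,0,0.15,0,0,0,0.45],[0,0,0.1,0,0,0,0.45]],
  ],
)

```text
t: 71.1
tcp_pos: [0.5015, -0.0271, 0.0493]
orientation: [3.142, -0.0, 0.002]
contact_force: [0.8, -0.0, 0.4]
opening: 0.0387
grasp_force: 0.0
```

Call:
play_rows(
  series=[
    [[0,0,0,0,0,0,0.25],[0,0,0,0,0,0,0.25],[0,0,0,0,0,0,0.25],[0,0,0,0,0,0,0.25],[0,0,0,0,0,0,0.25],[0,0,0,0,0,0,0.25],[0,0,0,0,0,0,0.25],[0,0,0,0,0,0,0.25]],
  ],
)

```text
t: 71.9
tcp_pos: [0.5016, -0.0271, 0.0496]
orientation: [3.141, -0.0, 0.002]
contact_force: [0.2, 0.8, 3.8]
opening: 0.027
grasp_force: 39.8
```

Call:
play_rows(
  series=[
    [[0,0,-0.3,0,0,0,0.25],[0,0,-0.5,0,0,0,0.25],[0,0,-0.6,0,0,0,0.25],[0,0,-0.6,0,0,0,0.25],[0,0,-0.5,0,0,0,0.25],[0,0,-0.5,0,0,0,0.25],[0,0,-0.5,0,0,0,0.25],[0,0,0,0,0,0,0.25]],
  ],
)

```text
t: 72.7
tcp_pos: [0.5024, -0.0273, 0.121]
orientation: [3.141, -0.003, 0.002]
contact_force: [0.9, 0.1, -0.4]
opening: 0.0267
grasp_force: 39.4
```

```bash
python3 - <<'E'
from disc import *
for c in ('side','top'): brass(c)
E
```

```text
side 132 mean [ 0.4705 -0.0114  0.0574] mid [ 0.4711 -0.0113  0.0548] ext [0.032 0.027 0.015] px [272.  289.9]
```

Call:
play_rows(
  series=[
    [[-0.5,-0.26,0,0,0,0,0.25],[-0.5,-0.26,0,0,0,0,0.25],[-0.5,-0.26,0,0,0,0,0.25],[0,0,0,0,0,-0.936,0.25],[0,0,0,0,0,-0.936,0.25],[0,0,0,0,0,-0.936,0.25],[0,0,0,0,0,-0.936,0.25],[0,0,0,0,0,-0.936,0.25]],
  ],
)

```text
t: 73.6
tcp_pos: [0.47, -0.0109, 0.1192]
orientation: [-3.14, 0.001, 0.661]
contact_force: [0.4, 0.1, -1.2]
opening: 0.0269
grasp_force: 39.4
```

Call:
play_rows(
  series=[
    [[0,0,0,0,0,-0.936,0.25],[0,0,0,0,0,-0.936,0.25],[0,0,0,0,0,-0.936,0.25],[0,0,0,0,0,-0.936,0.25],[0,0,0,0,0,-0.936,0.25],[0,0,0,0,0,-0.936,0.25],[0,0,0,0,0,-0.936,0.25],[0,0,0,0,0,0,0.25]],
  ],
)

```text
t: 74.4
tcp_pos: [0.4701, -0.0109, 0.1192]
orientation: [-3.14, -0.0, 1.57]
contact_force: [0.5, 0.2, 0.3]
opening: 0.0262
grasp_force: 39.4
```

Call:
play_rows(
  series=[
    [[0,0,0,0,0,0,0.25],[0,0,0,0,0,0,0.25],[0,0,0,0,0,0,0.25],[0,0,0,0,0,0,0.25],[0,0,0,0,0,0,0.25],[0,0,0,0,0,0,0.25],[0,0,0,0,0,0,0.25],[0,0,0,0,0,0,0.25]],
  ],
)

```text
t: 75.2
tcp_pos: [0.4714, -0.0116, 0.1194]
orientation: [-3.142, 0.0, 1.57]
contact_force: [-0.6, 0.6, 0.0]
opening: 0.0266
grasp_force: 39.4
```

Call:
play_rows(
  series=[
    [[0,0.02,0.7,0,0,0,0.25],[0,0,0.6,0,0,0,0.25],[0,0,0.5,0,0,0,0.25],[0,0,0.4,0,0,0,0.25],[0,0,0.3,0,0,0,0.25],[0,0,0.2,0,0,0,0.25],[0,0,0.15,0,0,0,0.25],[0,0,0.1,0,0,0,0.25]],
  ],
)

```text
t: 76.0
tcp_pos: [0.4719, -0.0116, 0.0603]
orientation: [3.141, 0.0, 1.57]
contact_force: [0.1, 0.1, -0.6]
opening: 0.0264
grasp_force: 39.4
```

Call:
play_rows(
  series=[
    [[0,0,0,0,0,0,0.25],[0,0,0,0,0,0,0.33],[0,0,0,0,0,0,0.36],[0,0,0,0,0,0,0.4],[0,0,0,0,0,0,0.45],[0,0,0,0,0,0,0.45],[0,0,0,0,0,0,0.45],[0,0,0,0,0,0,0.45]],
  ],
)

```text
t: 76.8
tcp_pos: [0.4718, -0.0116, 0.0604]
orientation: [3.142, -0.0, 1.57]
contact_force: [0.0, 0.0, 0.6]
opening: 0.0385
grasp_force: 0.0
```

Call:
play_rows(
  series=[
    [[0,0,-0.4,0,0,0,0.45],[0,0,-0.8,0,0,0,0.45],[0,0,-1,0,0,0,0.45],[0,0,-1,0,0,0,0.45],[0,0,-1,0,0,0,0.45],[-1,0,0,0,0,0,0.45],[-1,0,0,0,0,0,0.45],[-1,0,0,0,0,0,0.45]],
  ],
)

```text
t: 77.6
tcp_pos: [0.4718, -0.0721, 0.1454]
orientation: [3.14, 0.0, 1.571]
contact_force: [0.8, -0.3, -0.5]
opening: 0.0382
grasp_force: 0.0
```

Call:
play_rows(
  series=[
    [[-1,0,0,0,0,0,0.45],[-1,0,0,0,0,0,0.45],[-1,0,0,0,0,0,0.45],[-1,0,0,0,0,0,0.45],[-1,0,0,0,0,0,0.45],[-1,0,0,0,0,0,0.45],[-1,0,0,0,0,0,0.45],[0,0,0,0,0,0,0.45]],
  ],
)

```text
t: 78.4
tcp_pos: [0.4724, -0.2141, 0.1451]
orientation: [3.139, 0.002, 1.568]
contact_force: [-0.6, 0.6, 0.1]
opening: 0.0386
grasp_force: 0.0
```

```bash
python3 - <<'E'
from disc import *
a=[]
for c in ('top','side'):
    p=brass(c);lm(p,['sled_knob','drill_tip','lever_ball','lever_pivot']); u,v=proj(p,[.472,-.011,.063]).round().astype(int);print(u,v)
    a.append(cv2.resize(p['pixels'][v-35:v+25,u-40:u+60,::-1],(400,240),interpolation=0))
cv2.imwrite('pics/c10.png',np.hstack(a))
E
```

```text
top 221 mean [ 0.4717 -0.0118  0.0629] mid [ 0.4715 -0.0114  0.0623] ext [0.028 0.028 0.01 ] px [255.1 298.8]
sled_knob [([0.4717, -0.0896, 0.0748], 0.71)]
drill_tip [([0.4697, 0.1035, 0.0754], 0.73)]
lever_ball [([0.699, -0.0878, 0.0008], 0.68)]
lever_pivot []
255 299
side 146 mean [ 0.4693 -0.0112  0.0619] mid [ 0.4709 -0.0105  0.0563] ext [0.029 0.028 0.02 ] px [271.6 289.3]
sled_knob [([0.4762, -0.0912, 0.0808], 0.94)]
drill_tip [([0.4659, 0.105, 0.0821], 0.56)]
lever_ball [([0.4822, -0.1351, 0.1108], 0.47)]
lever_pivot [([0.4546, -0.132, 0.0726], 0.64)]
272 288
```

View pics/c10.png

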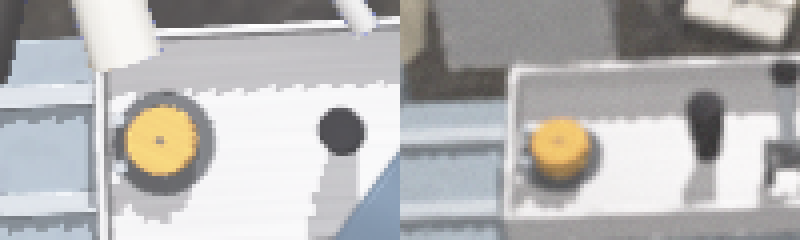

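Call:
play_rows(
  series=[
    [[0,0,0,0,0,0.936,0.3],[0,0,0,0,0,0.936,0.3],[0,0,0,0,0,0.936,0.3],[0,0,0,0,0,0.936,0.3],[0,0,0,0,0,0.936,0.3],[0,0,0,0,0,0.936,0.3],[0,0,0,0,0,0.936,0.3],[0,0,0,0,0,0.936,0.3]],
  ],
)

```text
t: 79.7
tcp_pos: [0.4717, -0.2113, 0.1444]
orientation: [-3.141, 0.0, 0.52]
contact_force: [0.5, 0.1, 0.2]
opening: 0.0257
grasp_force: 0.0
```

Call:
play_rows(
  series=[
    [[0,0,0,0,0,0.936,0.3],[0,0,0,0,0,0.936,0.3],[0,0,0,0,0,0.936,0.3],[0,0,0,0,0,0.936,0.3],[0,0,0,0,0,0,0.3],[0,0,0,0,0,0,0.3],[0,0,0,0,0,0,0.3],[0,0,0,0,0,0,0.3]],
  ],
)

```text
t: 80.5
tcp_pos: [0.4717, -0.2115, 0.1444]
orientation: [-3.142, 0.0, 0.003]
contact_force: [-0.5, -0.1, -0.1]
opening: 0.0255
grasp_force: 0.0
```

Call:
play_rows(
  series=[
    [[0.04,-0.8,0,0,0,0,0.3],[0.04,-0.8,0,0,0,0,0.3],[0.04,-0.8,0,0,0,0,0.3],[0.04,-0.8,0,0,0,0,0.3],[0.04,-0.8,0,0,0,0,0.3],[0,0,0,0,0,0,0.3],[0,0,0,0,0,0,0.3],[0,0,0,0,0,0,0.3]],
  ],
)

```text
t: 81.3
tcp_pos: [0.476, -0.132, 0.1445]
orientation: [3.141, -0.001, 0.002]
contact_force: [-0.2, -1.3, -0.1]
opening: 0.0256
grasp_force: 0.0
```

```bash
python3 - <<'E'
from h import *
for c in ('top','side'):
    p=look(c);C=cloud(p)
    m=(np.hypot(C[...,0]-.469,C[...,1]-.105)<.02)&(C[...,2]>.083)&(C[...,2]<.128)&(p['z_map']>0)
    P=C[m];print(c,len(P))
    if len(P): print(np.median(P,0).round(4),P.min(0).round(4),P.max(0).round(4))
    m=(np.hypot(C[...,0]-.48,C[...,1]+.133)<.02)&(C[...,2]>.1)&(C[...,2]<.125)&(p['z_map']>0)
    P=C[m];print('ball',len(P))
    if len(P): print(np.median(P,0).round(4),P.min(0).round(4),P.max(0).round(4))
E
```

```text
top 7
[0.4672 0.1048 0.0945] [0.4654 0.1044 0.0899] [0.4705 0.1055 0.0987]
ball 0
side 38
[0.4656 0.1073 0.1035] [0.4627 0.1047 0.0848] [0.4714 0.1113 0.1256]
ball 58
[ 0.4758 -0.1331  0.1122] [ 0.4689 -0.1396  0.1002] [ 0.4853 -0.1249  0.1187]
```

Call:
play_rows(
  series=[
    [[0.05,0.03,0.5,0,0,0,0.3],[0,0,0.5,0,0,0,0.3],[0,0,0.5,0,0,0,0.3],[0,0,0.4,0,0,0,0.3],[0,0,0.3,0,0,0,0.3],[0,0,0.23,0,0,0,0.3],[0,0,0,0,0,0,0.3],[0,0,0,0,0,0,0.3]],
  ],
)

```text
t: 82.2
tcp_pos: [0.4766, -0.1322, 0.0958]
orientation: [3.142, -0.0, 0.002]
contact_force: [0.0, 0.3, -0.2]
opening: 0.0258
grasp_force: 0.0
```

Call:
play_rows(
  series=[
    [[0,0,0,0,0,0,0],[0,0,0,0,0,0,0],[0,0,0,0,0,0,0],[0,0,0,0,0,0,0],[0,0,0,0,0,0,0],[0,0,0,0,0,0,0],[0,0,0,0,0,0,0],[0,0,0,0,0,0,0]],
  ],
  force=40,
)

```text
t: 83.0
tcp_pos: [0.477, -0.1325, 0.0961]
orientation: [3.141, -0.001, 0.002]
contact_force: [0.6, -2.2, 2.8]
opening: 0.0129
grasp_force: 39.2
```

Call:
play_rows(
  series=[
    [[0,-0.15,0,0,0,0,0],[0,-0.3,0,0,0,0,0],[0,-0.4,0,0,0,0,0],[0,-0.45,0,0,0,0,0],[0,-0.45,0,0,0,0,0],[0,-0.45,0,0,0,0,0],[0,-0.45,0,0,0,0,0],[0,-0.45,0,0,0,0,0]],
  ],
)

```text
t: 83.8
tcp_pos: [0.476, -0.0691, 0.0957]
orientation: [-3.141, 0.001, 0.002]
contact_force: [-0.3, -4.0, 3.6]
opening: 0.0131
grasp_force: 39.2
```

Call:
play_rows(
  series=[
    [[0,-0.45,0,0,0,0,0],[0,-0.45,0,0,0,0,0],[0,-0.45,0,0,0,0,0],[0,-0.4,0,0,0,0,0],[0,-0.35,0,0,0,0,0],[0,-0.3,0,0,0,0,0],[0,-0.2,0,0,0,0,0],[0,-0.1,0,0,0,0,0]],
  ],
)

```text
t: 84.6
tcp_pos: [0.4752, -0.0154, 0.0955]
orientation: [-3.141, 0.002, 0.002]
contact_force: [-3.4, -3.4, -0.9]
opening: 0.0131
grasp_force: 39.0
```

```bash
python3 - <<'E'
from disc import *
print(r.get_obs()['tcp_pos'],r.get_obs()['opening'])
a=[]
for c in ('top','side'):
    p=brass(c);lm(p,['sled_knob','drill_tip','sled_mark','lever_ball']);C=cloud(p)
    m=(np.hypot(C[...,0]-.469,C[...,1]-.107)<.02)&(C[...,2]>.083)&(C[...,2]<.128)&(p['z_map']>0)
    P=C[m];print(c,len(P),np.median(P,0).round(4) if len(P) else '')
    u,v=proj(p,[.472,.107,.063]).round().astype(int);print(u,v)
    a.append(cv2.resize(p['pixels'][v-35:v+25,u-40:u+60,::-1],(400,240),interpolation=0))
cv2.imwrite('pics/c11.png',np.hstack(a))
E
```

```text
[ 0.47521001 -0.01542202  0.09547464] 0.013055025198632116
sled_knob []
drill_tip [([0.47, 0.1052, 0.0781], 0.63)]
sled_mark [([0.4689, 0.1045, 0.0463], 0.62)]
lever_ball []
top 0 
188 300
side 139 mean [0.4656 0.107  0.0617] mid [0.4664 0.1077 0.0599] ext [0.029 0.028 0.015] px [216.6 292. ]
sled_knob [([0.4706, 0.0299, 0.0808], 0.72), ([0.478, -0.0166, 0.1093], 0.6)]
drill_tip [([0.4657, 0.1051, 0.0821], 0.73)]
sled_mark [([0.4715, 0.1108, 0.0491], 0.78)]
lever_ball [([0.4787, -0.0185, 0.1096], 0.51)]
side 38 [0.4659 0.1075 0.1044]
217 289
```

View pics/c11.png

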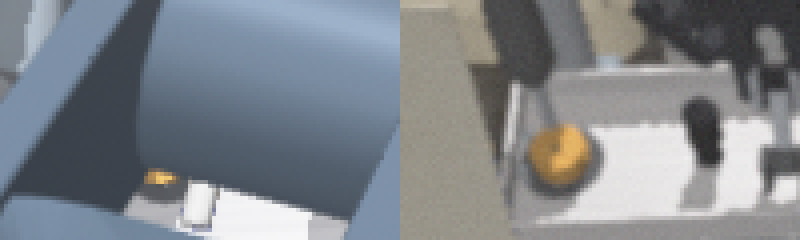

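Call:
play_rows(
  series=[
    [[0,-0.04,0,0,0,0,0],[0,-0.035,0,0,0,0,0],[0,0,0,0,0,0,0],[0,0,0,0,0,0,0],[0,0,0,0,0,0,0],[0,0,0,0,0,0,0],[0,0,0,0,0,0,0],[0,0,0,0,0,0,0]],
  ],
)

```text
t: 85.9
tcp_pos: [0.4754, -0.0152, 0.0955]
orientation: [3.141, 0.002, 0.003]
contact_force: [-4.6, -2.3, -4.7]
opening: 0.0128
grasp_force: 39.0
```

```bash
python3 - <<'E'
from disc import *
s=brass('side')
# cross-check: dark pad circle outline in side image, and bit pixels
u,v=proj(s,[.469,.1085,.048]);print('axis foot px',u,v,'tip px',proj(s,[.469,.1085,.081]))
cv2.imwrite('pics/c12.png',cv2.resize(s['pixels'][258:308,190:250,::-1],(720,600),interpolation=3))
E
```

```text
side 143 mean [0.4655 0.1071 0.0615] mid [0.4683 0.1086 0.0573] ext [0.03  0.029 0.018] px [216.5 292.1]
axis foot px 217.27129938730155 294.1160253359683 tip px [214.37665079 285.70104151]
```

View pics/c12.png

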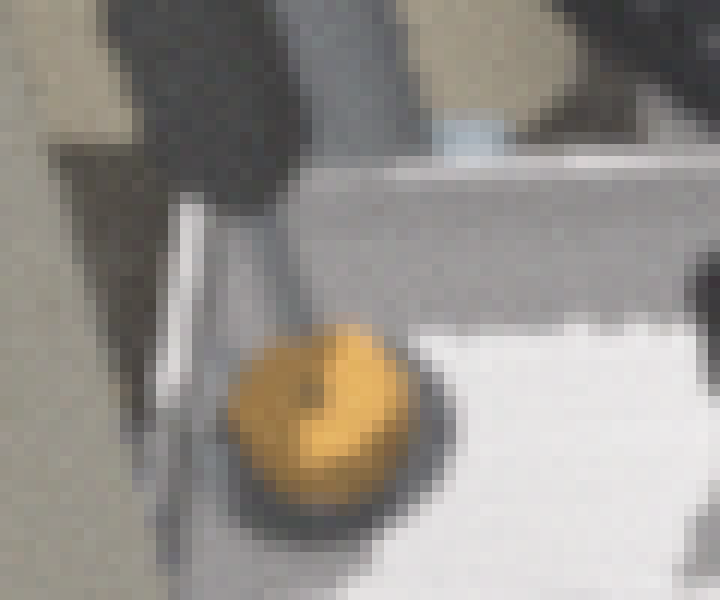

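Call:
play_rows(
  series=[
    [[0.27,0,0.168,0,0,0,0],[0.246,0,0.202,0,0,0,0],[0.217,0,0.233,0,0,0,0],[0.185,0,0.259,0,0,0,0],[0.149,0,0.282,0,0,0,0],[0.11,0,0.299,0,0,0,0],[0.07,0,0.311,0,0,0,0],[0.028,0,0.317,0,0,0,0]],
  ],
)

```text
t: 86.75
tcp_pos: [0.5055, -0.0153, 0.0561]
orientation: [3.14, -0.008, 0.003]
contact_force: [-2.5, -0.1, 7.0]
opening: 0.013
grasp_force: 46.5
```

```bash
python3 - <<'E'
from disc import *
s=brass('side');lm(s,['lever_ball','lever_pivot','sled_knob','sled_mark','drill_tip'])
E
```

```text
side 140 mean [0.4653 0.1066 0.0618] mid [0.4669 0.1077 0.0586] ext [0.029 0.028 0.016] px [216.8 292.1]
lever_ball [([0.5021, -0.0147, 0.0803], 0.56), ([0.6015, -0.3445, 0.0142], 0.43)]
lever_pivot [([0.4513, -0.0127, 0.0704], 0.7)]
sled_knob [([0.4699, 0.0268, 0.0806], 0.65)]
sled_mark [([0.4672, 0.1086, 0.0495], 0.74)]
drill_tip [([0.4664, 0.1081, 0.0829], 0.63)]
```

Call:
play_rows(
  series=[
    [[0,0,0.08,0,0,0,0],[0,0,0.08,0,0,0,0],[0,0,0.05,0,0,0,0],[0,0,0,0,0,0,0],[0,0,0,0,0,0,0],[0,0,0,0,0,0,0.2],[0,0,0,0,0,0,0.3],[0,0,0,0,0,0,0.3]],
  ],
)

```text
t: 87.85
tcp_pos: [0.5005, -0.0144, 0.0497]
orientation: [-3.141, 0.003, 0.002]
contact_force: [0.6, -0.1, -0.4]
opening: 0.0255
grasp_force: 0.0
```

Call:
play_rows(
  series=[
    [[0,0,-0.4,0,0,0,0.3],[0,0,-0.6,0,0,0,0.3],[0,0,-0.8,0,0,0,0.3],[0,0,-0.8,0,0,0,0.3],[0,0,-0.6,0,0,0,0],[0,0,0,0,0,0,0],[0,0,0,0,0,0,0],[0,0,0,0,0,0,0]],
  ],
)

```text
t: 88.65
tcp_pos: [0.5013, -0.0145, 0.1138]
orientation: [-3.141, 0.001, 0.002]
contact_force: [-0.2, 0.0, -0.8]
opening: 0.0003
grasp_force: 0.0
```

```bash
python3 - <<'E'
from disc import *
s=brass('side');lm(s,['lever_ball','lever_pivot','sled_knob','sled_mark','drill_tip']);C=cloud(s)
m=(np.hypot(C[...,0]-.5,C[...,1]+.015)<.02)&(C[...,2]>.058)&(C[...,2]<.1)&(s['z_map']>0)
P=C[m];print('ball',len(P),np.median(P,0).round(4),P.min(0).round(4),P.max(0).round(4))
E
```

```text
side 141 mean [0.4654 0.1065 0.0617] mid [0.4669 0.1074 0.0596] ext [0.028 0.027 0.014] px [216.8 292.1]
lever_ball [([0.5011, -0.015, 0.0772], 0.52)]
lever_pivot [([0.453, -0.0119, 0.0714], 0.63)]
sled_knob [([0.4729, 0.0324, 0.0798], 0.55)]
sled_mark [([0.4666, 0.1115, 0.0478], 0.56)]
drill_tip [([0.4657, 0.1047, 0.0811], 0.81)]
ball 83 [ 0.4977 -0.0147  0.0753] [ 0.4806 -0.0233  0.0591] [ 0.5198 -0.003   0.0843]
```

Call:
play_rows(
  series=[
    [[0.05,0,0.5,0,0,0,0],[0.05,0,0.5,0,0,0,0],[0,0,0.25,0,0,0,0],[0,0,0.2,0,0,0,0],[0,0,0.15,0,0,0,0],[0,0,0.12,0,0,0,0],[0,0,0.1,0,0,0,0],[0,0,0.05,0,0,0,0]],
  ],
)

```text
t: 89.75
tcp_pos: [0.5045, -0.0146, 0.077]
orientation: [3.141, -0.002, 0.002]
contact_force: [0.9, 0.7, 0.8]
opening: -0.0001
grasp_force: 0.8
```

Call:
play_rows(
  series=[
    [[0,0,0.05,0,0,0,0],[0,0,0,0,0,0,0],[0,0,0,0,0,0,0],[0,0,0,0,0,0,0],[0,0,0,0,0,0,0],[0,0,0,0,0,0,0],[0,0,0,0,0,0,0],[0,0,0,0,0,0,0]],
  ],
)

```text
t: 90.55
tcp_pos: [0.5045, -0.0147, 0.0764]
orientation: [3.141, -0.002, 0.002]
contact_force: [1.8, 0.8, 5.4]
opening: 0.0
grasp_force: 2.9
```

Call:
play_rows(
  series=[
    [[0,0,-0.5,0,0,0,0],[0,0,-1,0,0,0,0],[0,0,-1,0,0,0,0],[0,0,-1,0,0,0,0],[0,0,-1,0,0,0,0],[0,1,-1,0,0,0,0],[0,1,-1,0,0,0,0],[0,1,-1,0,0,0,0]],
  ],
)

```text
t: 91.35
tcp_pos: [0.5028, -0.0749, 0.2267]
orientation: [-3.141, 0.002, 0.003]
contact_force: [-0.2, -0.2, -0.1]
opening: -0.0001
grasp_force: 0.0
```

Call:
play_rows(
  series=[
    [[-0.2,1,0,0,0,0,0],[-0.2,1,0,0,0,0,0],[-0.2,1,0,0,0,0,0],[-0.2,1,0,0,0,0,0],[-0.2,1,0,0,0,0,0],[-0.2,1,0,0,0,0,0],[0,1,0,0,0,0,0],[0,0,0,0,0,0,0]],
  ],
)

```text
t: 92.15
tcp_pos: [0.4798, -0.2167, 0.2259]
orientation: [3.141, 0.0, -0.001]
contact_force: [-0.0, 1.1, 0.5]
opening: 0.0002
grasp_force: 0.0
```

```bash
python3 - <<'E'
from disc import *
a=[]
for c in ('side','top'):
    s=brass(c,c+'f');lm(s,['lever_ball','lever_pivot','sled_knob','sled_mark','drill_tip','tray_handle']);C=cloud(s)
    m=(np.hypot(C[...,0]-.5,C[...,1]+.015)<.02)&(C[...,2]>.058)&(C[...,2]<.1)&(s['z_map']>0)
    P=C[m];print('ball',len(P),P.max(0).round(4) if len(P) else '')
    u,v=proj(s,[.472,.08,.063]).round().astype(int)
    a.append(cv2.resize(s['pixels'][v-30:v+30,u-40:u+60,::-1],(400,240),interpolation=0))
cv2.imwrite('pics/c13.png',np.hstack(a))
E
```

```text
side 138 mean [0.4656 0.1066 0.0616] mid [0.4668 0.1076 0.0597] ext [0.029 0.028 0.014] px [216.8 292. ]
lever_ball [([0.4984, -0.0157, 0.0703], 0.63)]
lever_pivot [([0.4517, -0.0118, 0.0716], 0.49)]
sled_knob [([0.4709, 0.0249, 0.081], 0.7)]
sled_mark [([0.4675, 0.106, 0.0471], 0.74), ([0.4709, 0.1064, 0.0562], 0.57), ([0.4303, -0.2928, 0.0327], 0.34)]
drill_tip [([0.4666, 0.1025, 0.0832], 0.95)]
tray_handle [([0.4293, -0.2933, 0.0311], 0.97)]
ball 88 [ 0.519  -0.0051  0.0797]
top 176 mean [0.4686 0.1038 0.0626] mid [0.4686 0.105  0.058 ] ext [0.029 0.024 0.02 ] px [189.4 301.8]
lever_ball [([0.5009, -0.014, 0.0666], 0.72), ([0.6078, -0.3432, 0.0168], 0.39)]
lever_pivot [([0.4529, -0.0189, 0.0665], 0.59), ([0.468, 0.1041, 0.0484], 0.44)]
sled_knob [([0.4672, 0.0288, 0.0781], 0.59)]
sled_mark [([0.4684, 0.1044, 0.0496], 0.76)]
drill_tip [([0.4707, 0.1051, 0.0762], 0.94)]
tray_handle [([0.4321, -0.2943, 0.0356], 0.66)]
ball 130 [ 0.5197 -0.0075  0.0801]
```

View pics/c13.png

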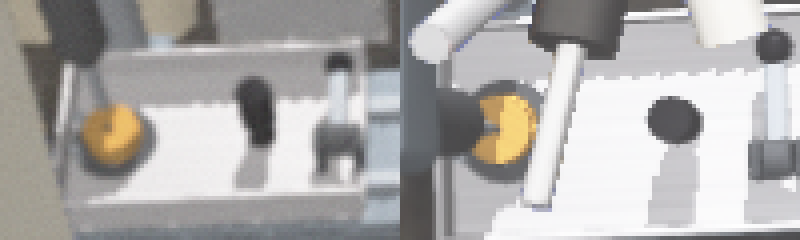

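```bash
python3 - <<'E'
from disc import *
from scipy.optimize import least_squares
for c in ('side','top'):
    p=look(c);C=cloud(p)
    # disc top face points (flat top z>.0605)
    hsv=cv2.cvtColor(p['pixels'],cv2.COLOR_RGB2HSV)
    m=(hsv[...,0]>10)&(hsv[...,0]<30)&(hsv[...,1]>110)
    for nm,mk in (('stack',m&(np.hypot(C[...,0]-.469,C[...,1]-.107)<.03)),):
        # silhouette edge of whole stack in rows: right edge (-y side)
        ys,xs=np.nonzero(mk);
        R=[ray(p,xs[ys==r_].max()+.5,r_,.063 if c=='top' else .063) for r_ in range(ys.min()+1,ys.max()) if (ys==r_).any()]
        R=np.array(R)
        g=p['pixels'].mean(2)
    # pad right boundary: for each row scan from stack right edge to white (>190)
    B=[]
    for r_ in range(ys.min(),ys.max()+3):
        x0=xs[ys==r_].max()+1 if (ys==r_).any() else int(xs.mean())
        for x in range(x0,x0+20):
            a,b=g[r_,x],g[r_,x+1]
            if a<150<=b: B.append(ray(p,x+(150-a)/(b-a),r_,.048)); break
    B=np.array(B)
    for nm,P,rad in (('stack63',R,.015),('pad',B,.023)):
        f=least_squares(lambda q:np.hypot(P[:,0]-q[0],P[:,1]-q[1])-rad,[.469,.106],loss='soft_l1',f_scale=.001)
        print(c,nm,len(P),f.x.round(4),'rms',np.sqrt(np.mean(f.fun**2)).round(4))
    k=(np.hypot(C[...,0]-.469,C[...,1]-.107)<.02)&(C[...,2]>.083)&(C[...,2]<.128)
    yy,xx=np.nonzero(k);print('bit px',[(int(v),int(xx[yy==v].min()),int(xx[yy==v].max()),C[v,xx[yy==v],2].mean().round(3)) for v in np.unique(yy)])
    for z in (.085,.105,.12): print(z,proj(p,[.469,.107,z]).round(2),proj(p,[.469,.109,z]).round(2))
E
```

```text
side stack63 11 [0.464  0.1061] rms 0.0009
side pad 14 [0.4688 0.1103] rms 0.0004
bit px [(276, 210, 212, np.float64(0.122)), (277, 210, 213, np.float64(0.116)), (278, 210, 213, np.float64(0.113)), (279, 211, 213, np.float64(0.111)), (280, 211, 214, np.float64(0.107)), (281, 211, 214, np.float64(0.103)), (282, 212, 214, np.float64(0.099)), (283, 212, 215, np.float64(0.094)), (284, 212, 215, np.float64(0.092)), (285, 213, 215, np.float64(0.089)), (286, 213, 214, np.float64(0.085))]
0.085 [214.72 284.64] [213.78 284.66]
0.105 [212.9  279.29] [211.94 279.31]
0.12 [211.49 275.17] [210.52 275.19]
top stack63 15 [0.4701 0.1061] rms 0.0006
top pad 15 [0.4709 0.1153] rms 0.0017
bit px [(300, 184, 184, np.float64(0.094)), (301, 184, 185, np.float64(0.093)), (302, 184, 185, np.float64(0.095)), (303, 184, 185, np.float64(0.093))]
0.085 [184.46 301.11] [183.31 301.13]
0.105 [181.57 300.64] [180.4  300.67]
0.12 [179.33 300.29] [178.13 300.31]
```

```bash
python3 -c "
from station import r
print(r.get_obs()['contact_force']);print(r.finish_job())"
```

```text
[-1.41377812  1.01994076  0.21402763]
the job is handed in; nothing more can be done
None
```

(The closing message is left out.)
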